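Load a tube shaker under its bayonet retaining plate

ROBOT

A 6-joint arm with a two-finger parallel gripper is mounted at the origin on the work surface. World frame = base frame: x ahead of the robot, y to its left, z up, the work surface at z = 0. Lengths are in m, angles in degrees, forces in N, time in s.
With the tool pointing down it reaches from about 0.35 to 0.875 m from the base axis. Payload 4.2 kg.
Tool frame: the origin (TCP) lies between the finger pads; the fingertips stand 11 mm ahead of it and the grasp point (between the pads) lies 8 mm behind it; z points along the fingers, y is the direction in which the jaws open and shut (so a half turn about z gives the same grasp; the last joint's range is limited). The gripper opens to 87 mm and grips with 3 to 60 N. Pads are 19 mm wide; open, the fingers measure 117 mm over their backs; the gripper's body (75 mm by 190 mm) begins 51 mm behind the grasp point.
Start: joints at [-57.491, 22.042, 0.453, 0, -68.411, -14.817], TCP at [0.19, -0.595, 0.234] pointing down, gripper open.
Joint ranges: [-179.83, 179.83], [-69.29, 118.12], [-61.27, 80.66], [-181.25, 117.63], [-171.15, -9.14], [-177.46, 177.46]. Speed limits (degrees/s): [159.86, 159.86, 180, 180, 180, 180].

INTERFACE

Orientations are given as a 3x3 rotation matrix whose columns are the frame's x, y, z axes.
In Python, from station import sense, capture, get_calibration, finish_job, search_frame, cut_out gives the robot as it stands.
- The arm moves only by the tool arm_command, never from a script. Its argument "rows" is a list of rows, each an object with "fingers": the opening in per cent of the stroke, from 0 (shut) to 100 (fully open); "travel": the shift along the tool's x, y, z in cm, a list of three; "roll": the turn about the tool's z in degrees. A call has 1 to 10 rows; each row is the pose to reach, as a shift and turn from the pose commanded when the call began, along the tool's axes at that moment; what a row does not reach only later rows make up. A row lasts 1/10 s, in which the tool goes at most 50 mm and 8.59 degrees, less where a joint would pass 70% of its speed; a pose out of reach is approached as far as the arm can. A call with a gripper value outside its range is refused whole. The fingers move at their own pace and stop on an object; the grip force is fixed at half the most. Time passes only in rows, so rows that repeat a pose let the fingers close. It gives the time, the measured TCP pose, the force and the opening at its end, in the units of the state.
- sense(): the state, without advancing time (a new reading comes with each control period).
- capture(name): name is "side" or "top" or "wrist"; returns (picture, depth): 480x640x3 uint8, red, green, blue; 480x640 float32, m along the optical axis (not along the pixel's ray), 0 where there is no reading.
- get_calibration(name): a dict with "fov_y" (degrees; the focal length in pixels is half the picture's height over the tangent of half this angle, whatever the lens; pixels are square), "cx", "cy" (the principal point, pixels), "origin" and "attitude" of the camera in the world; the wrist camera has in their place "mount" (4x4, takes a point from camera to tool coordinates, whose origin is the TCP and whose axes are the flange's). Camera axes: x right, y down, z forward; pixel columns grow to the right and rows downward; lengths in m; the calibration is good to about 2 mm. A picture is of the moment at which its call begins: read the wrist's pose just before it. get_calibration takes no time and is no camera call.
- finish_job(): hands the job in, once; it reports no verdict.
Trained networks look in the newest picture that a camera, given by its name, has taken for a name from the list of things; names that differ only in an ending like _2 or _b are one class to them, and where a whole thing is asked for, a point or a joint stands for the part that bears it (a point fixed in the world has none). Each returns a list of dicts, best first, with "p" (0 to 1); they miss things now and then, are a little off and sometimes report something else, mostly with a low value. They report only what shows in the picture. A call takes as long as a camera call. They do not tell look-alikes from the thing itself.
- search_frame(camera, label): "position" ([x, y, z] in m, in world coordinates, good to about 4 mm: the middle of the surface that is visible of it).
- cut_out(camera, label): "mask" (480x640 bool, what is visible of it).
The state is a dict: "time_s": time; "joints": joint angles; "joint_velocities": joint speeds; "effort": joint torques, N m; "tcp_pos": TCP position; "ee_rot": TCP orientation; "wrist_force": force on the tool from outside, world axes, zero at the start; "moment": the same for the moment, N m; "gripper_width": opening from 0.0 (shut) to 1.0 (fully open).
Only numpy, scipy, OpenCV 4.12 (cv2) and the standard library are available. Lean on these libraries where they do the work, as an engineer would, in place of code of your own. Each camera call takes 0.05 s, during which the arm holds its last target. There are 200 camera calls.

TASK

Load the tube shaker and start it. Push down and twist off its retaining plate, set it aside on the bench, and press every amber sample tube into a spring clip place of its own on the deck until it snaps fully home, white cap towards the middle. Then lock the plate on again (lugs through the slots, down against the spring, clockwise to the stop, up into its notches), press the start button right down and let go; leave everything else on the bench where it is.

Things in the scene. Friction and masses are not known exactly. Their poses are not given: they have to be found in the camera images.
- shaker: Tube shaker, fixed on the bench: white square housing 270 x 270 mm, 74 mm high, over it a fixed round aluminium deck, 260 mm across, its top 94 mm above the bench. Origin: on the bench under the deck's centre; z up; the front panel with the dark display faces its -x. In the deck's centre a steel bayonet socket 68 mm across; round it, like spokes, six clip places.
- hub (a point): Centre of the socket's mouth at the level of its top rim, 29.5 mm above the deck. The mouth is a round opening of 44 mm with two slots opposite one another, along the shaker's +x and -x, which let the plate's lugs in: about 14 mm wide at the opening's edge, 18 mm at 26 mm from the axis.
- plunger (a joint): How far the black sprung plunger (28 mm across) in the socket is pressed down, m. At 0 its top is 3.5 mm below the rim; 0.009 is its bottom stop. About 3 N starts it, 9 N bottoms it. Clockwise of each slot is a roof, underside 7 mm below the rim (lugs pass with the plate's foot 11 mm or more below the rim), then at 55 to 66 degrees a notch 3.5 mm higher, ended by a solid stop.
- place0 (a point): Clip place 0: where the origin of a clipped tube comes to lie, 22 mm above the deck, 85 mm from the socket's axis, 30 degrees anticlockwise (from above) from the shaker's x. The tube lies level, its x pointing away from the socket, and can shift 3 to 4 mm lengthwise. Free gap for fingers 36 mm along the tube, centred here, down to the deck.
- place1 (a point): Clip place 1, at 90 degrees, like place 0. Every place has two pairs of sprung steel lips, 23 mm inward and 23 mm outward of this point, 10 mm long. The lips stand about 12 mm apart, 6 mm above a seated tube's axis; about 6 N straight down presses a tube between them, then it pulls itself down and snaps on to two black saddles.
- place2 (a point): Clip place 2, at 150 degrees, like place 0.
- place3 (a point): Clip place 3, at 210 degrees, like place 0.
- place4 (a point): Clip place 4, at 270 degrees, like place 0.
- place5 (a point): Clip place 5, at 330 degrees, like place 0.
- tube0: Sample tube, 88 mm long, lying on the thin grey mat: amber body of 16 mm diameter, at one end a white hexagonal screw cap 20 mm across flats, 18 mm long, at the other an amber foot rim of 20 mm diameter, 9 mm long. About 30 g. Origin: on its axis, 48 mm from the cap's outer face, 40 mm from the foot's end. x runs along the axis from cap to foot. Lying, its axis is 10 mm above the bench.
- tube1: Sample tube like tube0 (may be absent).
- tube2: Sample tube like tube0 (may be absent).
- tube3: Sample tube like tube0 (may be absent).
- tube4: Sample tube like tube0 (may be absent).
- plate: Retaining plate, 180 g, locked in the socket at the start: aluminium disc 110 mm across, under it a spigot 40 mm across, at whose foot two opposite lugs, 10 mm wide and 4 mm high, reach out to 26.5 mm from the axis. On top a black grip bar 60 x 16 x 32 mm. Origin: on the axis at the spigot's foot; z up; lugs and bar lie along its x (both ways alike). Disc 18 to 22 mm, bar 22 to 54 mm above it. Locked, it is 7.5 mm under hub.
- start (a joint): Travel of the start button, m: 0 up, 0.006 right down. It springs back.
- start_top (a point): Middle of the top of the start button, grey, 22 mm across, in a dark ring on the housing beside the deck, at the shaker's -x +y corner; 92 mm above the bench when up. 5 N presses it right down.
- syringe: Plastic syringe with a green plunger, about 105 mm long, 34 mm over its flange, lying on the mat among the tubes, x along it. Not part of the job.
- flask: Amber flask with a long neck, 72 mm across, 170 mm tall, behind the shaker. Not part of the job. Origin: centre of its underside.
- petri: Closed Petri dish, 94 mm across, 17 mm high, behind the shaker. Not part of the job. Origin: centre of its underside.
- sheet: Sheet of white paper lying flat on the bench on the other side of the shaker from the tubes, 160 x 200 mm, a free place to set things on, fixed. Origin: its middle.
- washbottle: White plastic bottle, 66 mm across, 150 mm tall, behind the shaker. Not part of the job. Origin: centre of its underside.
- beaker: Glass beaker, 72 mm across, 85 mm tall. Not part of the job. Origin: centre of its underside.
- glue: Yellow glue tube with a black nozzle, about 125 mm long. Not part of the job.
There are look-alikes about, which are no part of the job. Leave any purple look-alike of the tube1 alone.

How it is judged:
By the outcome, as a careful person would: the job done as asked, in the order asked, and still so for the second after the job is handed in, with the robot touching nothing.
Of tube0, tube1, tube2, tube3, tube4 only 4 to 5 are there at a start; the rules pass over those that are not, and their reading is None.
At some moment in a run one of plate may be knocked a few centimetres aside while the robot is not near it.
Once in a run the grip may slacken for a moment while it holds something.
It also fails if it takes over 210 s, if anything falls off the work surface, if the arm or the gripper's body presses on something with over 40 N, if the wrist force passes 120 N, or if a joint passes its speed limit or range.

## Working session

There is one attempt and no reset: what is moved stays moved. The work goes in short steps, Python scripts to look and compute and a tool call to move; the robot and the scene stay as the last step left them, time stands still between calls to the robot, and variables do not carry over. Pictures are saved under pics/ and viewed, about 12 in all and at most 16, crops included, and the job is handed in when it is done.

Besides the shell and the picture viewer there is one more tool, called after "Call:" by a JSON object that holds its "name" and its "arguments". arm_command: Moves the arm, as the interface text tells. Its arguments: {"type":"object","properties":{"rows":{"type":"array","items":{"type":"object","properties":{"fingers":{"type":"number"},"travel":{"type":"array","items":{"type":"number"}},"roll":{"type":"number"}}}}},"required":["rows"]}

```bash
ls; mkdir -p pics
python3 - <<'E'
from station import *
import cv2,numpy as np
s=sense();print(s['time_s'],s['tcp_pos'],np.round(s['ee_rot'],3).tolist())
for c in ['top','side']:
    k=get_calibration(c);print(c,k)
    p,d=capture(c);cv2.imwrite(f'pics/{c}0.png',p[:,:,::-1])
    for l in (['shaker','plate','tube0','start','sheet','syringe','hub'] if c=='top' else ['plate','tube0']):
        try: print(l,[(np.round(r['position'],3).tolist(),round(r['p'],2)) for r in search_frame(c,l)])
        except Exception as e: print(l,e)
print(get_calibration('wrist'))
E
```

```text
pics
0.0 [ 0.18980534 -0.59487154  0.23244055] [[-0.953, -0.304, -0.001], [-0.304, 0.953, 0.002], [0.0, 0.002, -1.0]]
top {'fov_y': 44.178932207686, 'cx': 318.8252505317418, 'cy': 242.95272795881652, 'origin': array([0.41770972, 0.00274774, 1.3291115 ]), 'attitude': array([[ 0.01660656, -0.9923124 ,  0.12263901],
       [-0.99983143, -0.01744143, -0.0057371 ],
       [ 0.00783199, -0.12252307, -0.99243476]])}
shaker [([0.53, 0.007, 0.095], 0.7)]
plate [([0.541, 0.006, 0.136], 0.57)]
tube0 [([0.448, -0.377, 0.02], 0.92), ([0.575, -0.39, 0.017], 0.84), ([0.448, -0.276, 0.014], 0.83), ([0.508, -0.264, 0.016], 0.75), ([0.337, -0.201, 0.017], 0.71), ([0.503, -0.369, 0.016], 0.67), ([0.756, -0.164, 0.114], 0.66), ([0.782, 0.152, 0.056], 0.52)]
start [([0.447, 0.13, 0.094], 0.4)]
sheet [([0.493, 0.337, -0.002], 0.86)]
syringe [([0.57, -0.277, 0.018], 0.72)]
hub [([0.529, 0.0, 0.094], 0.89)]
side {'fov_y': 55.96861011437111, 'cx': 318.38841696536787, 'cy': 236.45585931369993, 'origin': array([ 0.3780023 , -0.60785962,  0.88968342]), 'attitude': array([[ 0.96375274, -0.19947634,  0.17717182],
       [-0.26656946, -0.74737829,  0.60857737],
       [ 0.01101758, -0.6337467 , -0.77346217]])}
plate [([0.54, -0.006, 0.139], 0.75)]
tube0 [([0.445, -0.279, 0.018], 0.97), ([0.51, -0.277, 0.023], 0.85), ([0.44, -0.382, 0.016], 0.63), ([0.506, -0.37, 0.015], 0.63), ([0.352, -0.193, 0.021], 0.56), ([0.524, -0.059, 0.093], 0.17)]
{'fov_y': 66.22478174794827, 'cx': 315.67217418995847, 'cy': 243.73016937208138, 'mount': array([[ 6.96222592e-05, -9.52750689e-01, -3.03753385e-01,
         8.44049147e-02],
       [ 9.99999992e-01,  3.35244622e-05,  1.24053940e-04,
        -7.14545478e-04],
       [-1.08009308e-04, -3.03753391e-01,  9.52750684e-01,
        -1.51807090e-01],
       [ 0.00000000e+00,  0.00000000e+00,  0.00000000e+00,
         1.00000000e+00]])}
```

View pics/top0.png

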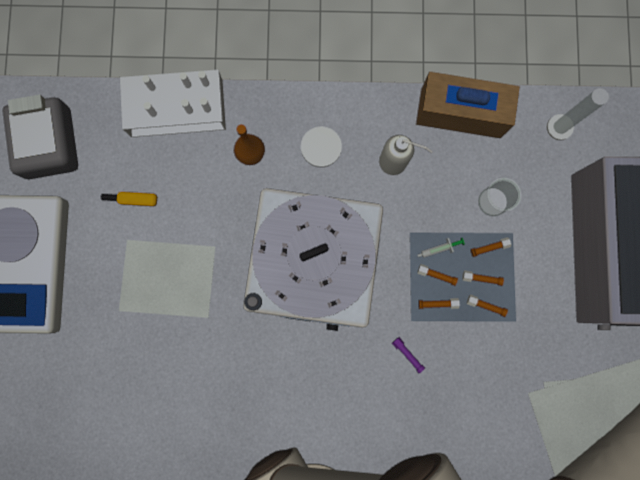

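View pics/side0.png

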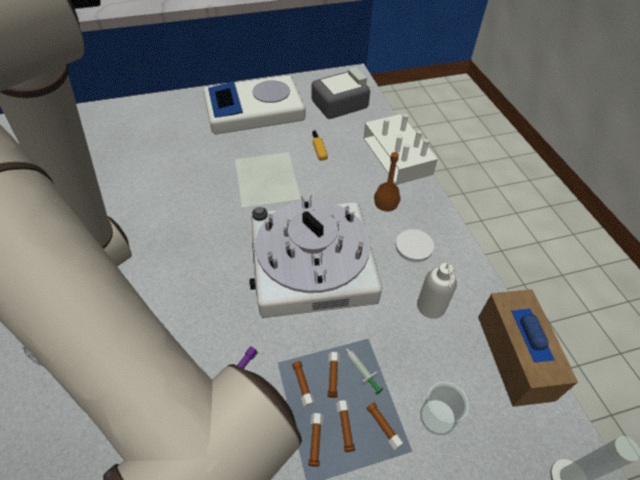

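Amber tubes on the mat in the top picture: (490,246), (437,276), (483,279), (438,304) and (488,306). The look-alikes are the purple tube at (408,355) and the syringe at (440,248). The plate bar at (314,252) runs at about -67°, and the button is at (252,301). I'll get a close view of the mat next, then of the shaker.

Call:
{"name": "arm_command", "arguments": {"rows": [{"fingers": 50, "travel": [-5, 3, -1.2], "roll": 0}, {"fingers": 50, "travel": [-10, 6, -2.4], "roll": 0}, {"fingers": 50, "travel": [-14, 9, -3.6], "roll": 0}, {"fingers": 50, "travel": [-18, 11, -4.8], "roll": 0}, {"fingers": 50, "travel": [-22, 13.5, -6], "roll": 0}, {"fingers": 50, "travel": [-26, 16, -7], "roll": 0}, {"fingers": 50, "travel": [-30, 18, -7], "roll": 0}, {"fingers": 50, "travel": [-30, 18, -7], "roll": 0}, {"fingers": 50, "travel": [-30, 18, -7], "roll": 0}, {"fingers": 50, "travel": [-30, 18, -7], "roll": 0}]}}

```text
time_s: 1.55
tcp_pos: [0.4206, -0.333, 0.3034]
ee_rot: [[-0.953, -0.304, -0.001], [-0.304, 0.953, 0.0], [0.001, 0.0, -1.0]]
wrist_force: [-0.1, 0.4, 0.2]
gripper_width: 0.501
```

```bash
cat > h.py <<'E'
from station import *
import cv2,numpy as np
def cam(name,s=None):
    k=get_calibration(name);f=240/np.tan(np.radians(k['fov_y']/2))
    if name=='wrist':
        T=np.eye(4);T[:3,:3]=s['ee_rot'];T[:3,3]=s['tcp_pos'];T=T@k['mount'];return f,k['cx'],k['cy'],T[:3,:3],T[:3,3]
    return f,k['cx'],k['cy'],np.array(k['attitude']),np.array(k['origin'])
def cloud(d,c):
    f,cx,cy,R,o=c;v,u=np.mgrid[:480,:640]
    P=np.stack([(u-cx)/f*d,(v-cy)/f*d,d],-1)@R.T+o;P[d<=0]=np.nan;return P
def ray(u,v,z,c):
    f,cx,cy,R,o=c;r=R@np.array([(u-cx)/f,(v-cy)/f,1]);return o+r*(z-o[2])/r[2]
def proj(p,c):
    f,cx,cy,R,o=c;q=R.T@(np.array(p)-o);return np.array([f*q[0]/q[2]+cx,f*q[1]/q[2]+cy])
def yaw(s): return np.degrees(np.arctan2(s['ee_rot'][1,0],s['ee_rot'][0,0]))
def go(s,p,a):
    d=np.array(s['ee_rot']).T@(np.array(p)-s['tcp_pos'])*100
    r=(-(a-yaw(s))+180)%360-180
    j=s['joints'];j1n=np.degrees(np.arctan2(p[1],p[0]))
    print('travel',np.round(d,2).tolist(),'roll %.1f'%r,'j6 pred %.0f'%(j[5]-r-(j1n-j[0])))
def shot(name):
    s=sense();p,d=capture(name);c=cam(name,s);return s,p,d,c
E
python3 - <<'E'
from h import *
s,p,d,c=shot('wrist');print(s['time_s'],s['tcp_pos'],yaw(s),s['joints'])
cv2.imwrite('pics/w1.png',p[:,:,::-1]);np.savez('w1.npz',p=p,d=d,s=s)
P=cloud(d,c)
rs=cut_out('wrist','tube0')
for r in rs:
    m=r['mask'];q=P[m];q=q[np.isfinite(q[:,2])];v,u=np.nonzero(m);print(round(r['p'],2),int(u.mean()),int(v.mean()),m.sum(),np.round(np.median(q,0),3))
E
```

```text
1.55 [ 0.42057747 -0.33301583  0.30336147] -162.31750675980155 [-2.10382772e+01  1.09076770e+01 -5.12412660e+00  6.75813750e-03
 -7.40075909e+01 -5.12810997e+01]
0.96 225 295 630 [ 0.577 -0.41   0.017]
0.7 272 205 1071 [ 0.443 -0.381  0.018]
0.7 267 252 903 [ 0.502 -0.37   0.018]
0.67 439 162 1233 [ 0.334 -0.208  0.018]
0.55 354 233 1060 [ 0.445 -0.276  0.018]
```

View pics/w1.png

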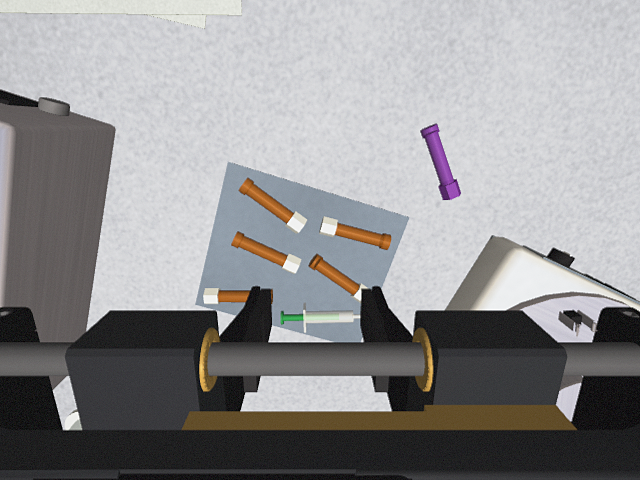

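The wrist view shows five amber tubes at about (272,205), (356,233), (266,252), (337,275) and (238,296, partly hidden), with the purple one at (440,160) outside the mat. Next I'll fit the tube axes and move to the shaker.

```bash
cat >> h.py <<'E'
def tubes(p,c,zax=0.010,box=None):
    hsv=cv2.cvtColor(p,cv2.COLOR_RGB2HSV).astype(int);H,S,V=hsv[...,0],hsv[...,1],hsv[...,2]
    am=((H<18)&(S>140)&(V>60)).astype(np.uint8)
    wh=((S<30)&(V>185)).astype(np.uint8)
    n,lab,st,_=cv2.connectedComponentsWithStats(am);out=[]
    for i in range(1,n):
        if st[i,4]<80: continue
        v,u=np.nonzero(lab==i);Q=np.array([ray(a,b,zax,c)[:2] for a,b in zip(u,v)])
        if box and not(box[0]<Q[:,0].mean()<box[1] and box[2]<Q[:,1].mean()<box[3]): continue
        m=Q.mean(0);w,V_=np.linalg.eigh(np.cov(Q.T));ax=V_[:,1]
        # centre line: use middle of width
        dn=V_[:,0];t=(Q-m)@ax;o=(Q-m)@dn
        # cap side: count white near each end
        sc=[]
        for sg in (1,-1):
            e=m+ax*sg*(np.abs(t).max()+0.008);uv=proj([*e,zax],c).astype(int)
            sc.append(wh[max(uv[1]-4,0):uv[1]+5,max(uv[0]-4,0):uv[0]+5].sum())
        if sc[0]>sc[1]: ax=-ax;t=-t   # ax now cap->foot
        b=np.polyfit(t,o,0)[0]
        foot=np.percentile(t,99.5);cap=np.percentile(t,.5)
        org=m+dn*(np.median(o))+ax*(foot-0.040)
        out.append((org,np.degrees(np.arctan2(ax[1],ax[0])),foot-cap,sc,(int(u.mean()),int(v.mean()))))
    return out
E
python3 - <<'E'
from h import *
z=np.load('w1.npz',allow_pickle=True);c=cam('wrist',z['s'].item())
for t in tubes(z['p'],c): print('w',np.round(t[0],4),round(t[1],1),round(t[2],3),t[3],t[4])
s,p,d,c=shot('top')
for t in tubes(p,c,box=(.3,.7,-.55,-.15)): print('t',np.round(t[0],4),round(t[1],1),round(t[2],3),t[3],t[4])
P=cloud(d,c)
for v,u in [(300,450),(250,220)]: print(P[v,u])
s=sense();go(s,[0.46,0.0,0.32],-187)
E
```

```text
w [ 0.4432 -0.3851] -109.5 0.069 [np.uint64(78), np.uint64(0)] (265, 200)
w [ 0.4474 -0.2675] 92.6 0.07 [np.uint64(20), np.uint64(81)] (363, 235)
w [ 0.5051 -0.377 ] -98.2 0.069 [np.uint64(81), np.uint64(0)] (258, 248)
w [ 0.51  -0.276] -109.2 0.072 [np.uint64(32), np.uint64(0)] (333, 274)
w [ 0.5842 -0.416 ] 110.2 0.042 [np.uint64(0), np.uint64(81)] (233, 295)
[ 0.43839598 -0.15221496  0.65130955]
[0.56182243 0.21769543 0.00160632]
travel [-13.88, 30.61, -1.66] roll 24.6 j6 pred -97
```

Call:
{"name": "arm_command", "arguments": {"rows": [{"fingers": 50, "travel": [-1.9, 4.2, -0.2], "roll": 3.4}, {"fingers": 50, "travel": [-3.8, 8.4, -0.4], "roll": 6.8}, {"fingers": 50, "travel": [-5.7, 12.6, -0.6], "roll": 10}, {"fingers": 50, "travel": [-7.6, 16.8, -0.8], "roll": 13.5}, {"fingers": 50, "travel": [-9.5, 21, -1], "roll": 17}, {"fingers": 50, "travel": [-11.5, 25.5, -1.3], "roll": 20}, {"fingers": 50, "travel": [-13.9, 30.6, -1.7], "roll": 24.6}, {"fingers": 50, "travel": [-13.9, 30.6, -1.7], "roll": 24.6}, {"fingers": 50, "travel": [-13.9, 30.6, -1.7], "roll": 24.6}, {"fingers": 50, "travel": [-13.9, 30.6, -1.7], "roll": 24.6}]}}

```text
time_s: 2.7
tcp_pos: [0.4603, -0.0001, 0.3204]
ee_rot: [[-0.993, 0.121, -0.001], [0.121, 0.993, -0.0], [0.001, -0.0, -1.0]]
wrist_force: [-0.2, 0.1, 0.4]
gripper_width: 0.5
```

Run:
```python
from h import *
s,p,d,c=shot('wrist');print(s['time_s'],s['tcp_pos'],yaw(s))
cv2.imwrite('pics/w2.png',p[:,:,::-1]);np.savez('w2.npz',p=p,d=d,s=s)
for l in ['plate','hub','start_top','shaker','place0']:
    print(l,[(np.round(r['position'],4).tolist(),round(r['p'],2)) for r in search_frame('wrist',l)])
s,p,d,c=shot('top')
for t in tubes(p,c,box=(.3,.7,-.55,-.15)): print('t',np.round(t[0],4),round(t[1],1),round(t[2],3),t[3],t[4])
```

```text
2.7 [ 4.60261627e-01 -9.82383645e-05  3.20380869e-01] 173.02761244610124
plate [([0.5327, -0.0015, 0.1396], 0.82)]
hub [([0.4769, 0.0138, 0.092], 0.76)]
start_top [([0.4459, 0.1318, 0.093], 0.78)]
shaker [([0.4663, 0.0137, 0.0912], 0.94)]
place0 [([0.468, 0.0121, 0.0902], 0.58)]
t [ 0.5771 -0.388 ] 107.4 0.069 [np.uint64(0), np.uint64(0)] (486, 248)
t [ 0.5122 -0.2752] -109.1 0.067 [np.uint64(1), np.uint64(0)] (442, 276)
t [ 0.5051 -0.3906] 81.8 0.066 [np.uint64(0), np.uint64(0)] (488, 279)
t [ 0.4491 -0.2696] 91.8 0.069 [np.uint64(0), np.uint64(0)] (434, 303)
t [ 0.4408 -0.398 ] 70.5 0.067 [np.uint64(0), np.uint64(0)] (492, 307)
```

View pics/w2.png

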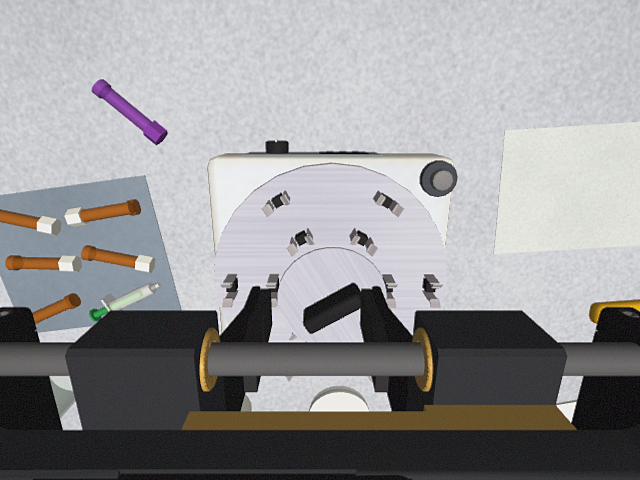

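Run:
```python
from h import *
from scipy.optimize import least_squares
z=np.load('w2.npz',allow_pickle=True);s=z['s'].item();c=cam('wrist',s);P=cloud(z['d'],c);Z=P[...,2]
def outer(m,lo,ctr,rng):
    m=cv2.morphologyEx(m.astype(np.uint8),cv2.MORPH_OPEN,np.ones((3,3)))
    n,l,st,_=cv2.connectedComponentsWithStats(m);i=1+np.argmax(st[1:,4]);cs,_=cv2.findContours((l==i).astype(np.uint8),0,cv2.CHAIN_APPROX_NONE)
    q=max(cs,key=len)[:,0];q=q[q[:,1]<lo];p=np.array([ray(u,v,rng,c)[:2] for u,v in q]);return p[np.isfinite(p[:,0])],q
def circ(p,r):
    f=least_squares(lambda x:np.hypot(*(p-x[:2]).T)-x[2],[*p.mean(0),r],loss='soft_l1',f_scale=.001)
    g=least_squares(lambda x:np.hypot(*(p-x[:2]).T)-r,f.x[:2],loss='soft_l1',f_scale=.001);return f.x,g.x
p,q=outer((Z>.088)&(Z<.1),280,None,.094);print('deck',len(p),np.median(Z[(Z>.088)&(Z<.1)]),circ(p,.13))
p,q=outer((Z>.130)&(Z<.145),300,None,.138);print('disc',len(p),circ(p,.055))
v,u=np.nonzero((Z>.16)&(Z<.18));k=(v<340)&(u>300)&(u<365);u,v=u[k],v[k];B=P[v,u,:2];print('bar',len(B),np.median(P[v,u,2]),cv2.minAreaRect(B.astype(np.float32)),u.min(),u.max(),v.min(),v.max())
m=((Z>.100)&(Z<.128));v,u=np.nonzero(m&(np.arange(480)[:,None]<305));Q=P[v,u]
n,l,st,_=cv2.connectedComponentsWithStats((m&(np.arange(480)[:,None]<305)).astype(np.uint8))
for i in range(1,n):
    if st[i,4]>25: print('clip',np.round(np.nanmean(P[l==i],0),4),st[i])
hsv=cv2.cvtColor(z['p'],cv2.COLOR_RGB2HSV);m=(hsv[...,2]<70).astype(np.uint8);m[310:]=0
n,l,st,ce=cv2.connectedComponentsWithStats(m)
for i in range(1,n):
    if 20<st[i,4]<600: print('dark',np.round(ray(*ce[i],.105,c),4),st[i],np.round(np.nanmedian(P[l==i],0),3))
q=P[170:188,432:450].reshape(-1,3);print('btn',np.nanmedian(q,0))
```

```text
deck 527 0.09461004600410855 (array([0.52925527, 0.0068878 , 0.11712937]), array([0.54391932, 0.0046826 ]))
disc 228 (array([0.53885818, 0.00384145, 0.05179543]), array([0.54288185, 0.00382922]))
bar 1160 0.16999629575754893 ((0.5411773324012756, 0.0046109650284051895), (0.01596064493060112, 0.05975986644625664), 23.884504318237305) 303 360 290 333
clip [ 0.4408 -0.0344  0.1123] [271 191  19  17 172]
clip [0.4559 0.0704 0.1147] [373 191  29  26 274]
clip [ 0.4457 -0.0454  0.1208] [264 200  10  15  85]
clip [ 0.4826 -0.0163  0.112 ] [294 229  19  17 182]
clip [0.4923 0.0432 0.1144] [350 229  26  26 278]
clip [ 0.4878 -0.0277  0.12  ] [288 238  10  17  90]
clip [ 0.5292 -0.1015  0.1139] [221 275  17  30 325]
clip [ 0.533  -0.0555  0.1138] [266 275  13  30 233]
clip [0.5487 0.0668 0.1155] [383 275  15  30 236]
clip [0.5553 0.111  0.1132] [423 275  19  30 330]
dark [ 0.3692 -0.1392  0.105 ] [156 132  11  13  41] [ 0.367 -0.178  0.009]
dark [ 0.391  -0.0306  0.105 ] [266 141  22  13 275] [ 0.393 -0.036  0.053]
dark [ 0.3995 -0.0059  0.105 ] [289 153  29   1  29] [ 0.403 -0.008  0.052]
dar
[... 275 characters left out ...]
 0.109]
dark [0.4576 0.0722 0.105 ] [382 196  11  12  71] [0.457 0.071 0.109]
dark [ 0.4842 -0.0197  0.105 ] [295 231  12  15 108] [ 0.483 -0.02   0.108]
dark [0.4924 0.0439 0.105 ] [357 231  11  15  92] [0.492 0.043 0.108]
dark [ 0.5299 -0.0995  0.105 ] [227 278  11  14  82] [ 0.531 -0.098  0.108]
dark [ 0.5479 -0.0734  0.105 ] [243 278  36  32 551] [ 0.447 -0.026  0.321]
dark [0.5553 0.1097 0.105 ] [423 278  12  14  94] [0.555 0.109 0.108]
dark [0.554  0.0678 0.105 ] [386 285   7   7  24] [0.553 0.067 0.109]
dark [ 0.5269 -0.345   0.105 ] [  0 307  30   3  71] [ 0.413 -0.077  0.383]
dark [0.6084 0.3193 0.105 ] [603 308  32   2  60] [0.433 0.085 0.383]
btn [0.44177657 0.12892128 0.09627899]
```

The housing's front edge is parallel to the image rows (row 153), so the shaker yaw is about -7°. Its centre is near (0.5415, 0.0048), and the bar at (332,310) is 16x60 mm at -66°, which fits the locked position. I'll grip the bar now.

Call:
{"name": "arm_command", "arguments": {"rows": [{"fingers": 50, "travel": [-1.2, 0.2, 2], "roll": 8}, {"fingers": 50, "travel": [-2.4, 0.4, 4], "roll": 16}, {"fingers": 50, "travel": [-3.6, 0.6, 6], "roll": 24}, {"fingers": 50, "travel": [-4.8, 0.8, 8], "roll": 32}, {"fingers": 50, "travel": [-6, 1.1, 10], "roll": 40}, {"fingers": 50, "travel": [-7, 1.3, 11.5], "roll": 48}, {"fingers": 50, "travel": [-8, 1.44, 12], "roll": 56}, {"fingers": 50, "travel": [-8, 1.44, 12], "roll": 59}, {"fingers": 50, "travel": [-8, 1.44, 12.5], "roll": 59}, {"fingers": 50, "travel": [-8, 1.44, 12.5], "roll": 59}]}}

```text
time_s: 4.05
tcp_pos: [0.5411, 0.0054, 0.1947]
ee_rot: [[-0.409, 0.913, -0.002], [0.913, 0.409, -0.0], [0.0, -0.002, -1.0]]
wrist_force: [-0.5, 0.1, 0.3]
gripper_width: 0.5
```

Run:
```python
from h import *
s,p,d,c=shot('wrist');print(s['time_s'],s['tcp_pos'],yaw(s),s['joints'][5])
cv2.imwrite('pics/w3.png',p[:,:,::-1]);P=cloud(d,c);Z=P[...,2]
v,u=np.nonzero((Z>.165)&(Z<.175));print(u.min(),u.max(),v.min(),v.max(),len(u))
B=P[v,u,:2];print(cv2.minAreaRect(B.astype(np.float32)))
go(s,[.541,.0046,.153],-246)
```

```text
4.05 [0.54110209 0.00540053 0.19470463] 114.13345718132457 -173.59431376234198
304 334 237 341 3023
((0.5421255826950073, 0.005655251443386078), (0.015690114349126816, 0.0596478171646595), 23.60235595703125)
travel [-0.07, -0.04, 4.17] roll 0.1 j6 pred -156
```

View pics/w3.png

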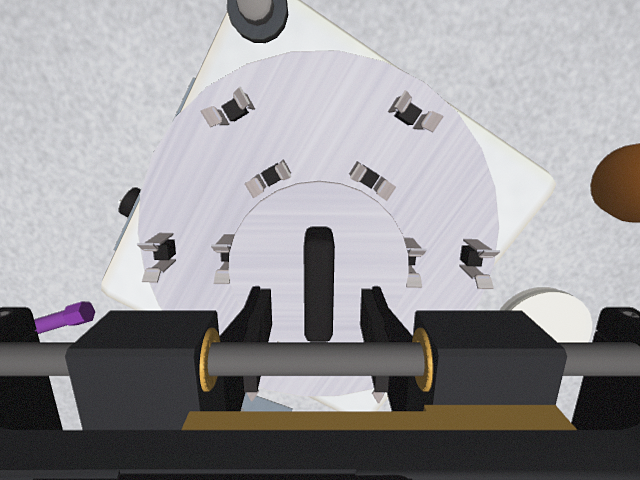

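Call:
{"name": "arm_command", "arguments": {"rows": [{"fingers": 50, "travel": [0, 0.1, 2.5], "roll": 0}, {"fingers": 50, "travel": [0, 0.1, 4.1], "roll": 0}, {"fingers": 50, "travel": [0, 0.1, 4.1], "roll": 0}, {"fingers": 0, "travel": [0, 0.1, 4.1], "roll": 0}, {"fingers": 0, "travel": [0, 0.1, 4.1], "roll": 0}, {"fingers": 0, "travel": [0, 0.1, 4.1], "roll": 0}, {"fingers": 0, "travel": [0, 0.1, 4.1], "roll": 0}, {"fingers": 0, "travel": [0, 0.1, 4.1], "roll": 0}, {"fingers": 0, "travel": [0, 0.1, 4.1], "roll": 0}, {"fingers": 0, "travel": [0, 0.1, 4.1], "roll": 0}]}}

```text
time_s: 5.1
tcp_pos: [0.5428, 0.0061, 0.1551]
ee_rot: [[-0.408, 0.913, 0.001], [0.913, 0.408, 0.0], [-0.0, 0.001, -1.0]]
wrist_force: [-0.8, -0.0, 3.4]
gripper_width: 0.183
```

Run:
```python
from h import *
s=sense();print(s['tcp_pos'],yaw(s),np.round(s['joints'],1),s['wrist_force'],s['moment'],s['gripper_width'])
```

```text
[0.54277121 0.00611597 0.1551465 ] 114.10317260476346 [  17.8   18.2  -17.6    0.   -54.2 -173.7] [-7.72139428e-01 -3.31218649e-03  3.42718967e+00] [-0.03142952  0.30546325  0.04596694] 0.1829636658250485
```

Call:
{"name": "arm_command", "arguments": {"rows": [{"fingers": 0, "travel": [0, 0, 0.2], "roll": 0}, {"fingers": 0, "travel": [0, 0, 0.4], "roll": 0}, {"fingers": 0, "travel": [0, 0, 0.5], "roll": 0}, {"fingers": 0, "travel": [0, 0, 0.55], "roll": 0}, {"fingers": 0, "travel": [0, 0, 0.55], "roll": 0}]}}

```text
time_s: 5.6
tcp_pos: [0.5429, 0.0061, 0.1502]
ee_rot: [[-0.409, 0.913, 0.001], [0.913, 0.409, -0.0], [-0.001, 0.001, -1.0]]
wrist_force: [-2.9, 1.2, 8.3]
gripper_width: 0.18
```

Call:
{"name": "arm_command", "arguments": {"rows": [{"fingers": 0, "travel": [0, 0, 0], "roll": -7}, {"fingers": 0, "travel": [0, 0, 0], "roll": -14}, {"fingers": 0, "travel": [0, 0, 0], "roll": -21}, {"fingers": 0, "travel": [0, 0, 0], "roll": -28}, {"fingers": 0, "travel": [0, 0, 0], "roll": -35}, {"fingers": 0, "travel": [0, 0, 0], "roll": -42}, {"fingers": 0, "travel": [0, 0, 0], "roll": -49}, {"fingers": 0, "travel": [0, 0, 0], "roll": -55}, {"fingers": 0, "travel": [0, 0, 0], "roll": -60}, {"fingers": 0, "travel": [0, 0, 0], "roll": -60}]}}

```text
time_s: 6.6
tcp_pos: [0.5441, 0.0063, 0.1503]
ee_rot: [[-0.995, 0.101, 0.004], [0.101, 0.995, 0.0], [-0.004, 0.001, -1.0]]
wrist_force: [-0.0, 0.3, 6.9]
gripper_width: 0.188
```

Run:
```python
from h import *
s=sense();print(s['tcp_pos'],yaw(s),np.round(s['joints'],1),s['wrist_force'],s['moment'],s['gripper_width'])
```

```text
[0.54413101 0.00634849 0.15027998] 174.22108410055463 [ 1.780e+01  1.850e+01 -1.790e+01  1.000e-01 -5.330e+01 -1.136e+02] [-0.01329963  0.26499971  6.93394775] [0.11448176 0.04962345 0.04154935] 0.18771214972361933
```

Call:
{"name": "arm_command", "arguments": {"rows": [{"fingers": 0, "travel": [0, 0, -0.3], "roll": 0.5}, {"fingers": 0, "travel": [0, 0, -0.6], "roll": 1}, {"fingers": 0, "travel": [0, 0, -0.9], "roll": 1}, {"fingers": 0, "travel": [0, 0, -1.2], "roll": 1}, {"fingers": 0, "travel": [0, 0, -1.2], "roll": 1}]}}

```text
time_s: 7.1
tcp_pos: [0.5415, 0.006, 0.1601]
ee_rot: [[-0.993, 0.121, -0.003], [0.121, 0.993, -0.0], [0.003, -0.0, -1.0]]
wrist_force: [0.1, 0.5, -1.7]
gripper_width: 0.186
```

Run:
```python
from h import *
s=sense();print(s['tcp_pos'],yaw(s),s['wrist_force'],s['moment'],s['gripper_width'])
```

```text
[0.54147397 0.00600575 0.16010559] 173.0639764416834 [ 0.09746772  0.51002359 -1.68425594] [-0.02026454 -0.05505208 -0.00426357] 0.18581909888239256
```

Call:
{"name": "arm_command", "arguments": {"rows": [{"fingers": 0, "travel": [0, 0, -3], "roll": 0}, {"fingers": 0, "travel": [0.5, 2, -6], "roll": 0}, {"fingers": 0, "travel": [1.5, 6, -7], "roll": 0}, {"fingers": 0, "travel": [2.7, 10, -7], "roll": 0}, {"fingers": 0, "travel": [3.8, 14, -7], "roll": 0}, {"fingers": 0, "travel": [5, 18.5, -6], "roll": 0}, {"fingers": 0, "travel": [6.3, 23, -3], "roll": 0}, {"fingers": 0, "travel": [7.5, 27.5, 0], "roll": 0}, {"fingers": 0, "travel": [8.8, 32.3, 3], "roll": 0}, {"fingers": 0, "travel": [8.8, 32.3, 6], "roll": 0}]}}

```text
time_s: 8.1
tcp_pos: [0.494, 0.3415, 0.1006]
ee_rot: [[-0.993, 0.117, 0.003], [0.117, 0.993, 0.003], [-0.002, 0.003, -1.0]]
wrist_force: [1.4, -0.3, -1.8]
gripper_width: 0.182
```

Run:
```python
from h import *
s=sense();print(s['tcp_pos'],yaw(s),s['wrist_force'],s['gripper_width'],np.round(s['joints'],1))
s,p,d,c=shot('top');cv2.imwrite('pics/t2.png',p[100:400,0:400,::-1])
s,p,d,c=shot('side');cv2.imwrite('pics/s2.png',p[:,:,::-1])
```

```text
[0.49396258 0.34146529 0.10055023] 173.29230240699184 [ 1.40399781 -0.28483455 -1.77552959] 0.1820355581145854 [  50.1   26.6  -13.1    0.   -50.1 -146.8]
```

View pics/s2.png

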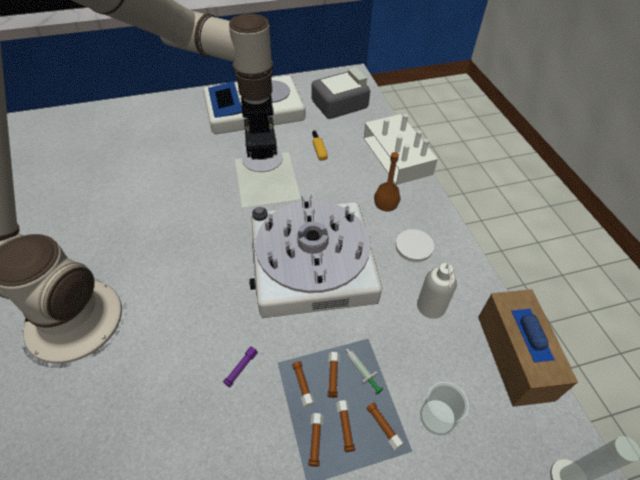

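The side view shows the plate over the sheet at (262,160), the socket clear at (313,236) and all five tubes in place. Now lowering the plate.

Call:
{"name": "arm_command", "arguments": {"rows": [{"fingers": 0, "travel": [0, 0, 3.5], "roll": 0}, {"fingers": 0, "travel": [0, 0, 5.5], "roll": 0}, {"fingers": 0, "travel": [0, 0, 6], "roll": 0}, {"fingers": 0, "travel": [0, 0, 6.15], "roll": 0}, {"fingers": 0, "travel": [0, 0, 6.15], "roll": 0}]}}

```text
time_s: 8.7
tcp_pos: [0.4948, 0.3375, 0.0407]
ee_rot: [[-0.993, 0.121, 0.002], [0.121, 0.993, 0.001], [-0.001, 0.002, -1.0]]
wrist_force: [-0.5, 0.5, -2.4]
gripper_width: 0.179
```

Call:
{"name": "arm_command", "arguments": {"rows": [{"fingers": 0, "travel": [0, 0, 0.1], "roll": 0}, {"fingers": 0, "travel": [0, 0, 0.2], "roll": 0}, {"fingers": 0, "travel": [0, 0, 0.2], "roll": 0}]}}

```text
time_s: 9.0
tcp_pos: [0.4948, 0.3378, 0.0392]
ee_rot: [[-0.993, 0.12, 0.002], [0.12, 0.993, 0.001], [-0.002, 0.002, -1.0]]
wrist_force: [-0.5, -0.5, 5.3]
gripper_width: 0.179
```

Call:
{"name": "arm_command", "arguments": {"rows": [{"fingers": 45, "travel": [0, 0, 0], "roll": 0}, {"fingers": 45, "travel": [0, 0, 0], "roll": 0}, {"fingers": 45, "travel": [0, 0, 0], "roll": 0}, {"fingers": 45, "travel": [0, 0, 0], "roll": 0}, {"fingers": 45, "travel": [0, 0, -2], "roll": 0}, {"fingers": 45, "travel": [0, 0, -6], "roll": 0}, {"fingers": 45, "travel": [0, 0, -11], "roll": 0}, {"fingers": 45, "travel": [0, 0, -16], "roll": 0}, {"fingers": 45, "travel": [0, 0, -16], "roll": 0}, {"fingers": 45, "travel": [0, 0, -16], "roll": 0}]}}

```text
time_s: 10.0
tcp_pos: [0.4942, 0.3378, 0.199]
ee_rot: [[-0.993, 0.12, 0.002], [0.12, 0.993, 0.003], [-0.002, 0.003, -1.0]]
wrist_force: [1.1, -0.2, -0.5]
gripper_width: 0.452
```

```bash
cat >> h.py <<'E'
def bar(P,zt,xy=None):
    Z=P[...,2];m=(abs(Z-zt)<.005)
    if xy is not None: m&=np.hypot(P[...,0]-xy[0],P[...,1]-xy[1])<.1
    B=P[m][:,:2];(c,wh,an)=cv2.minAreaRect(B.astype(np.float32));return c,wh,(an if wh[0]>wh[1] else an+90),len(B)
E
python3 - <<'E'
from h import *
s,p,d,c=shot('wrist');print(s['time_s'],s['tcp_pos'],yaw(s),s['gripper_width'])
print(bar(cloud(d,c),.054,(.4948,.3378)))
s,p,d,c=shot('top');print(bar(cloud(d,c),.054,(.4948,.3378)))
for t in tubes(p,c,box=(.3,.7,-.55,-.15)): print('t',np.round(t[0],4),round(t[1],1),round(t[2],3),t[3],t[4])
# shaker socket from the top camera
P=cloud(d,c);m=abs(P[...,2]-.1235)<.004;m&=np.hypot(P[...,0]-.542,P[...,1]-.006)<.05
print('rim',P[m][:,:2].min(0),P[m][:,:2].max(0),m.sum())
s=sense()
go(s,[.48,0.005,.30],-187)
E
```

```text
10.0 [0.49421802 0.33781619 0.1990246 ] 173.08519171500993 0.45226513891041553
((0.49427011609077454, 0.3371049761772156), (0.015657607465982437, 0.059325627982616425), 172.62882232666016, 1279)
((0.0, 0.0), (0.0, 0.0), 90.0, 0)
t [ 0.5771 -0.388 ] 107.3 0.069 [np.uint64(0), np.uint64(0)] (486, 248)
t [ 0.5077 -0.2877] 70.9 0.067 [np.uint64(0), np.uint64(0)] (442, 276)
t [ 0.5051 -0.3906] 81.8 0.066 [np.uint64(0), np.uint64(0)] (488, 279)
t [ 0.4491 -0.2696] 91.8 0.069 [np.uint64(0), np.uint64(0)] (434, 303)
t [ 0.4408 -0.398 ] 70.6 0.067 [np.uint64(0), np.uint64(0)] (492, 307)
rim [ 0.51101664 -0.02758476] [0.57932721 0.04027862] 473
travel [-2.66, -33.11, -10.33] roll 0.1 j6 pred -98
```

Call:
{"name": "arm_command", "arguments": {"rows": [{"fingers": 45, "travel": [0.4, -4.2, -2], "roll": 0}, {"fingers": 45, "travel": [0.8, -8.5, -4], "roll": 0}, {"fingers": 45, "travel": [1.2, -12.7, -6], "roll": 0}, {"fingers": 45, "travel": [1.7, -17, -8], "roll": 0}, {"fingers": 45, "travel": [2.1, -21.3, -8], "roll": 0}, {"fingers": 45, "travel": [2.5, -25.5, -8], "roll": 0}, {"fingers": 45, "travel": [2.9, -29.8, -8], "roll": 0}, {"fingers": 45, "travel": [3.3, -34, -8], "roll": 0}, {"fingers": 45, "travel": [3.3, -34, -8], "roll": 0}, {"fingers": 45, "travel": [3.3, -34, -8], "roll": 0}]}}

```text
time_s: 11.1
tcp_pos: [0.4198, 0.0029, 0.2763]
ee_rot: [[-0.992, 0.122, -0.002], [0.122, 0.992, -0.001], [0.002, -0.001, -1.0]]
wrist_force: [-1.1, 0.4, -1.4]
gripper_width: 0.448
```

Run:
```python
from h import *
from scipy.optimize import least_squares
s,p,d,c=shot('wrist');print(s['time_s'],s['tcp_pos'],yaw(s))
cv2.imwrite('pics/w4.png',p[:,:,::-1]);np.savez('w4.npz',p=p,d=d,s=s)
P=cloud(d,c);m=abs(P[...,2]-.1235)<.003;m&=np.hypot(P[...,0]-.542,P[...,1]-.006)<.05
Q=P[m][:,:2];print('rim',Q.min(0),Q.max(0),m.sum(),np.median(P[m][:,2]))
h=cv2.convexHull(Q.astype(np.float32))[:,0];f=least_squares(lambda x:np.hypot(*(h-x[:2]).T)-x[2],[.542,.006,.034]);print(f.x)
hsv=cv2.cvtColor(p,cv2.COLOR_RGB2HSV);dk=(hsv[...,2]<70).astype(np.uint8);dk[305:]=0
n,l,st,ce=cv2.connectedComponentsWithStats(dk)
for i in range(1,n):
    if 30<st[i,4]<600: print('dark',np.round(ray(*ce[i],.106,c),4),st[i].tolist(),np.round(np.nanmedian(P[l==i],0),4))
```

```text
11.1 [0.4197699  0.00288456 0.27633602] 172.96966453517732
rim [ 0.50657226 -0.02727538] [0.57572412 0.02850828] 631 0.12388179674944338
[0.54161818 0.00238778 0.03399313]
dark [ 0.3601 -0.1339  0.106 ] [147, 171, 12, 13, 39] [ 0.3674 -0.178   0.0089]
dark [ 0.3843 -0.0291  0.106 ] [263, 182, 26, 16, 343] [ 0.3923 -0.0355  0.0531]
dark [0.3968 0.0328 0.106 ] [321, 193, 55, 6, 308] [0.4074 0.0366 0.0485]
dark [0.4281 0.1121 0.106 ] [431, 208, 27, 34, 128] [0.4319 0.1165 0.0842]
dark [0.4348 0.1192 0.106 ] [441, 218, 18, 22, 96] [0.4373 0.1228 0.0924]
dark [ 0.4415 -0.038   0.106 ] [269, 244, 13, 17, 130] [ 0.4404 -0.0377  0.1083]
dark [0.4555 0.072  0.106 ] [389, 245, 13, 17, 104] [0.4548 0.0717 0.1084]
dark [ 0.4832 -0.0196  0.106 ] [295, 283, 13, 18, 155] [ 0.4822 -0.0196  0.108 ]
dark [0.4957 0.0428 0.106 ] [356, 283, 26, 22, 411] [0.4123 0.0275 0.2748]
dark [ 0.4846 -0.0564  0.106 ] [251, 287, 25, 18, 366] [ 0.4068 -0.0205  0.2754]
```

View pics/w4.png

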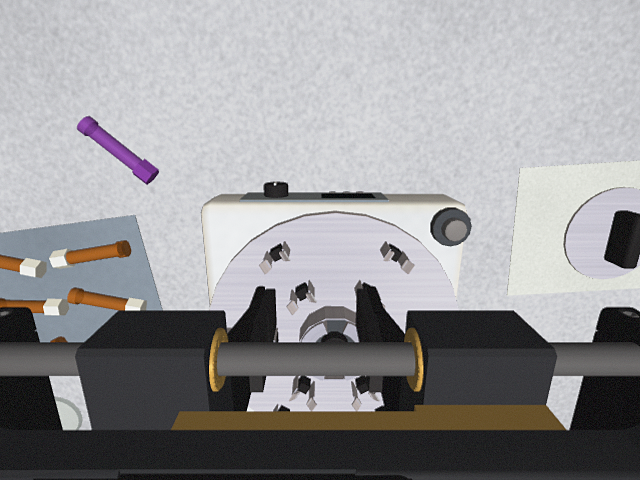

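The picture shows the clips clear, the button at (450,228), and the plate on the sheet at (620,235). Hub is about (0.542, 0.006) with yaw -7°. Now the first tube, at (0.448,-0.268).

Call:
{"name": "arm_command", "arguments": {"rows": [{"fingers": 40, "travel": [-0.7, -3.3, 0], "roll": 8.2}, {"fingers": 40, "travel": [-1.4, -6.6, 0], "roll": 16.3}, {"fingers": 40, "travel": [-2.1, -10, 0], "roll": 24.5}, {"fingers": 40, "travel": [-2.8, -13.2, 0], "roll": 32.6}, {"fingers": 40, "travel": [-3.5, -16.5, 1], "roll": 40.8}, {"fingers": 40, "travel": [-4.2, -20, 4], "roll": 49}, {"fingers": 40, "travel": [-4.9, -23, 7], "roll": 57}, {"fingers": 40, "travel": [-5.5, -25, 10], "roll": 65}, {"fingers": 40, "travel": [-6.1, -26.5, 13], "roll": 73}, {"fingers": 40, "travel": [-6.1, -26.5, 14.6], "roll": 81}]}}

```text
time_s: 12.15
tcp_pos: [0.4488, -0.2668, 0.1276]
ee_rot: [[-0.03, 1.0, -0.006], [1.0, 0.03, 0.002], [0.002, -0.006, -1.0]]
wrist_force: [-0.3, -0.4, 0.4]
gripper_width: 0.399
```

Call:
{"name": "arm_command", "arguments": {"rows": [{"fingers": 40, "travel": [0, 0, 0], "roll": 0}, {"fingers": 40, "travel": [0, 0, 0], "roll": 0}]}}

```text
time_s: 12.35
tcp_pos: [0.4498, -0.266, 0.1312]
ee_rot: [[-0.041, 0.999, -0.001], [0.999, 0.041, -0.0], [-0.0, -0.001, -1.0]]
wrist_force: [0.0, 0.4, 0.4]
gripper_width: 0.404
```

```bash
cat >> h.py <<'E'
C=np.array([.542,.006]);YS=-7.
def place(k):
    th=30+60*k+YS;return C+.085*np.array([np.cos(np.radians(th)),np.sin(np.radians(th))]),th
E
sed -i "s/j1n=np.degrees(np.arctan2(p\[1\],p\[0\]))/j1n=np.degrees(np.arctan2(p[1],p[0])+np.arcsin(.163\/np.hypot(p[0],p[1])))/" h.py
python3 - <<'E'
from h import *
s,p,d,c=shot('wrist');print(s['time_s'],s['tcp_pos'],yaw(s),np.round(s['joints'],1))
cv2.imwrite('pics/w5.png',p[:,:,::-1])
for t in tubes(p,c): print('w',np.round(t[0],4),round(t[1],1),round(t[2],3),t[3],t[4])
go(s,[.448,-.268,.0135],-268)
s,p,d,c=shot('top');P=cloud(d,c)
for r in search_frame('top','beaker')[:2]: print(r)
for r in cut_out('top','beaker')[:1]:
    q=P[r['mask']];q=q[np.isfinite(q[:,0])];print(np.percentile(q,[2,50,98],axis=0))
E
```

```text
12.35 [ 0.44982252 -0.26602569  0.13121126] 92.36698049766159 [ -12.8   18.   -22.     0.   -50.1 -164.9]
w [ 0.4473 -0.2695] 92.8 0.073 [np.uint64(0), np.uint64(81)] (312, 235)
w [ 0.5099 -0.2782] -106.6 0.07 [np.uint64(81), np.uint64(0)] (390, 258)
w [ 0.4279 -0.4279] 68.6 0.042 [np.uint64(0), np.uint64(0)] (292, 393)
w [ 0.5116 -0.4347] 120.1 0.028 [np.uint64(0), np.uint64(0)] (364, 398)
travel [-0.19, -0.18, 11.77] roll 0.4 j6 pred -165
{'position': [0.6856, -0.4075, 0.0449], 'p': 0.56}
[[ 0.65166973 -0.43118039  0.0012268 ]
 [ 0.68998782 -0.40728941  0.04261509]
 [ 0.71719843 -0.36547834  0.08713925]]
```

Call:
{"name": "arm_command", "arguments": {"rows": [{"fingers": 40, "travel": [-0.3, -0.26, 4.5], "roll": 0}, {"fingers": 40, "travel": [-0.3, -0.26, 9], "roll": 0}, {"fingers": 40, "travel": [-0.3, -0.26, 11.5], "roll": 0}, {"fingers": 40, "travel": [-0.3, -0.26, 11.7], "roll": 0}, {"fingers": 40, "travel": [-0.3, -0.26, 11.7], "roll": 0}, {"fingers": 0, "travel": [-0.3, -0.26, 11.7], "roll": 0}, {"fingers": 0, "travel": [-0.3, -0.26, 11.7], "roll": 0}, {"fingers": 0, "travel": [-0.3, -0.26, 11.7], "roll": 0}, {"fingers": 0, "travel": [-0.3, -0.26, 11.7], "roll": 0}, {"fingers": 0, "travel": [-0.3, -0.26, 11.7], "roll": 0}]}}

```text
time_s: 13.55
tcp_pos: [0.4472, -0.2699, 0.0156]
ee_rot: [[-0.037, 0.999, 0.002], [0.999, 0.037, -0.001], [-0.001, 0.002, -1.0]]
wrist_force: [-1.2, 1.4, 7.0]
gripper_width: 0.173
```

Call:
{"name": "arm_command", "arguments": {"rows": [{"fingers": 0, "travel": [0, 0, -3], "roll": 0}, {"fingers": 0, "travel": [0, 0, -8], "roll": 0}, {"fingers": 0, "travel": [0, 0, -13], "roll": 0}, {"fingers": 0, "travel": [0, 0, -17], "roll": 0}, {"fingers": 0, "travel": [0, 0, -17], "roll": 0}, {"fingers": 0, "travel": [0, 0, -17], "roll": 0}]}}

```text
time_s: 14.15
tcp_pos: [0.4466, -0.2695, 0.1853]
ee_rot: [[-0.036, 0.999, 0.002], [0.999, 0.036, 0.0], [0.0, 0.002, -1.0]]
wrist_force: [-0.1, 0.4, -1.3]
gripper_width: 0.174
```

Run:
```python
from h import *
s,p,d,c=shot('wrist');print(s['time_s'],s['tcp_pos'],yaw(s),s['gripper_width'])
cv2.imwrite('pics/w6.png',p[:,:,::-1])
for t in tubes(p,c,s['tcp_pos'][2]-.0035): print('w',np.round(np.array(s['ee_rot']).T[:2,:2]@(t[0]-s['tcp_pos'][:2]),4),round(t[1],1),round(t[2],3),t[3],t[4])
q,th=place(2);print(q,th);go(s,[*q,.165],th)
```

```text
14.15 [ 0.44656903 -0.26954679  0.18526137] 92.06995756314832 0.1744066617705289
w [0.0581 0.0368] -108.7 0.033 [np.uint64(60), np.uint64(0)] (381, 237)
w [ 0.0022 -0.0005] 92.2 0.058 [np.uint64(0), np.uint64(0)] (315, 279)
w [0.0019 0.0891] -179.8 0.01 [np.uint64(0), np.uint64(0)] (431, 305)
[0.47411598 0.05715428] 143.0
travel [32.55, 3.93, 2.04] roll -50.9 j6 pred -154
```

View pics/w6.png

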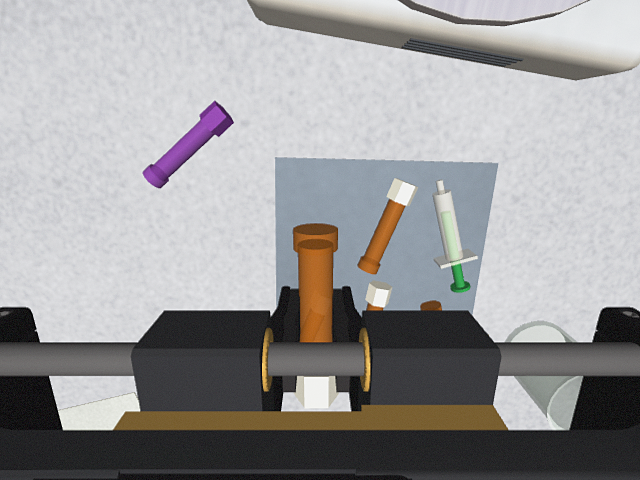

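The tube is gripped straight (foot at (315,235), cap at (317,390)) and its in-hand offset is about 0–1 mm. Transferring it to place 2.

Call:
{"name": "arm_command", "arguments": {"rows": [{"fingers": 0, "travel": [4, 0.5, 0], "roll": -6.4}, {"fingers": 0, "travel": [8.1, 1, 0], "roll": -12.8}, {"fingers": 0, "travel": [12.2, 1.5, 0], "roll": -19}, {"fingers": 0, "travel": [16.3, 2, 0], "roll": -25.5}, {"fingers": 0, "travel": [20.4, 2.5, 0], "roll": -32}, {"fingers": 0, "travel": [24.5, 3, 0.5], "roll": -38}, {"fingers": 0, "travel": [28.5, 3.5, 1.2], "roll": -44.5}, {"fingers": 0, "travel": [32.55, 3.93, 2], "roll": -50.9}, {"fingers": 0, "travel": [32.55, 3.93, 2], "roll": -50.9}, {"fingers": 0, "travel": [32.55, 3.93, 2], "roll": -50.9}]}}

```text
time_s: 15.2
tcp_pos: [0.4728, 0.0573, 0.1626]
ee_rot: [[-0.799, 0.601, -0.004], [0.601, 0.799, -0.002], [0.002, -0.004, -1.0]]
wrist_force: [0.5, -0.0, 0.4]
gripper_width: 0.175
```

Run:
```python
from h import *
s,p,d,c=shot('wrist');print(s['time_s'],s['tcp_pos'],yaw(s),s['gripper_width'])
cv2.imwrite('pics/w7.png',p[100:420,120:540,::-1])
q,th=place(2);go(s,[*q,.165],th)
P=cloud(d,c);R=np.array(s['ee_rot'])
hsv=cv2.cvtColor(p,cv2.COLOR_RGB2HSV);dk=(hsv[...,2]<70).astype(np.uint8);dk[310:]=0
n,l,st,ce=cv2.connectedComponentsWithStats(dk)
for i in range(1,n):
    if st[i,4]>60:
        r=ray(*ce[i],.106,c);print('dark',np.round(r,4),np.round(R.T@(r-s['tcp_pos']),4)[:2],st[i].tolist())
```

```text
15.2 [0.47278752 0.05728085 0.16257309] 143.06449851523837 0.17460226915968233
travel [-0.11, 0.07, -0.24] roll 0.1 j6 pred -154
dark [0.4713 0.2604 0.106 ] [0.1231 0.1617] [632, 30, 8, 36, 164]
dark [0.4316 0.119  0.106 ] [0.0699 0.0248] [355, 125, 24, 60, 109]
dark [0.4362 0.1231 0.106 ] [0.0686 0.0309] [369, 138, 14, 36, 98]
dark [0.3997 0.0124 0.106 ] [ 0.0314 -0.0796] [138, 164, 150, 85, 910]
dark [ 0.3792 -0.088   0.106 ] [-0.0126 -0.1722] [32, 279, 15, 21, 198]
dark [0.4774 0.0318 0.106 ] [-0.0191 -0.0174] [276, 287, 24, 23, 433]
dark [0.4973 0.0584 0.106 ] [-0.019   0.0159] [332, 287, 24, 23, 448]
dark [0.6062 0.1932 0.106 ] [-0.0251  0.189 ] [603, 308, 32, 2, 61]
```

View pics/w7.png

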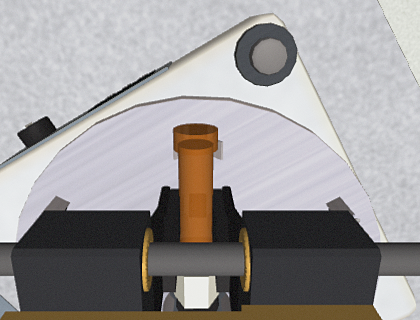

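```bash
cat >> h.py <<'E'
def lips(s,p,d,c,show=True):
    P=cloud(d,c);R=np.array(s['ee_rot']);L=(P-s['tcp_pos'])@R
    z=P[...,2];m=(z>.112)&(z<.128)&(np.abs(L[...,1])<.03)&(L[...,0]>.005)&(L[...,0]<.05)
    q=L[m];o=[]
    for sg in (-1,1):
        k=q[q[:,1]*sg>0]
        if len(k)>5: o.append((len(k),np.round(np.percentile(k,[2,98],axis=0)[:,:2],4).tolist()))
    print('lips x/y',o)
E
python3 - <<'E'
from h import *
s,p,d,c=shot('wrist');lips(s,p,d,c)
L=(cloud(d,c)-s['tcp_pos'])@np.array(s['ee_rot'])
m=(abs(L[...,1])<.012)&(L[...,0]>.015)&(L[...,0]<.06)&(abs(L[...,2])<.02)
q=L[m];print('tube',len(q),np.percentile(q,[1,50,99],axis=0))
E
```

```text
lips x/y [(42, [[0.0166, 0.0087], [0.0266, 0.0121]])]
tube 2495 [[ 0.01534402 -0.01025452 -0.00567522]
 [ 0.03261621 -0.00105004 -0.0019674 ]
 [ 0.04106429  0.00815416  0.01303264]]
```

Run:
```python
from h import *
s,p,d,c=shot('wrist')
P=cloud(d,c);L=(P-s['tcp_pos'])@np.array(s['ee_rot'])
for v in (243,250,256):
    print(v,[(u,round(P[v,u,2],3),round(L[v,u,0]*1e3,1),round(L[v,u,1]*1e3,1)) for u in list(range(290,304,2))+list(range(332,348,2))])
cv2.imwrite('pics/w8.png',cv2.resize(p[215:290,270:370,::-1],None,fx=6,fy=6,interpolation=cv2.INTER_NEAREST))
```

```text
243 [(290, np.float64(0.095), np.float64(13.8), np.float64(-16.9)), (292, np.float64(0.094), np.float64(13.6), np.float64(-15.7)), (294, np.float64(0.162), np.float64(34.9), np.float64(-10.3)), (296, np.float64(0.164), np.float64(35.6), np.float64(-9.3)), (298, np.float64(0.166), np.float64(36.2), np.float64(-8.3)), (300, np.float64(0.166), np.float64(36.4), np.float64(-7.4)), (302, np.float64(0.166), np.float64(36.2), np.float64(-6.6)), (332, np.float64(0.166), np.float64(36.2), np.float64(6.2)), (334, np.float64(0.163), np.float64(35.5), np.float64(7.2)), (336, np.float64(0.162), np.float64(35.2), np.float64(8.1)), (338, np.float64(0.127), np.float64(24.2), np.float64(11.2)), (340, np.float64(0.128), np.float64(24.4), np.float64(12.2)), (342, np.float64(0.13), np.float64(24.8), np.float64(13.2)), (344, np.float64(0.095), np.float64(13.8), np.float64(17.1)), (346, np.float64(0.096), np.float64(14.1), np.float64(18.2))]
250 [(290, np.float64(0.094), np.float64(9.1), np.float64(-17.0)), (292, np.float64(0.095), np.float64(9.1), np.float64(-15.7)), (294, np.float64(0.163), np.float64(3
[... 992 characters left out ...]
.7), np.float64(-11.3)), (298, np.float64(0.161), np.float64(28.5), np.float64(-8.6)), (300, np.float64(0.163), np.float64(29.5), np.float64(-7.6)), (302, np.float64(0.165), np.float64(30.2), np.float64(-6.7)), (332, np.float64(0.161), np.float64(28.6), np.float64(6.5)), (334, np.float64(0.095), np.float64(5.4), np.float64(10.9)), (336, np.float64(0.095), np.float64(5.1), np.float64(12.2)), (338, np.float64(0.094), np.float64(5.0), np.float64(13.5)), (340, np.float64(0.128), np.float64(16.8), np.float64(12.4)), (342, np.float64(0.129), np.float64(17.3), np.float64(13.4)), (344, np.float64(0.095), np.float64(5.3), np.float64(17.2)), (346, np.float64(0.094), np.float64(5.1), np.float64(18.6))]
```

View pics/w8.png

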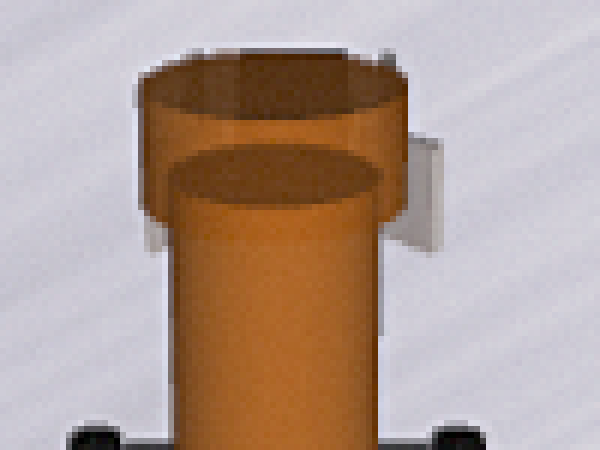

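The lips are centred at about y=+0.5, x=22 mm and the tube at y=-1.0, so I'll correct by (-1.5, +1.2) mm and press.

Call:
{"name": "arm_command", "arguments": {"rows": [{"fingers": 0, "travel": [-0.15, 0.12, 0], "roll": 0}, {"fingers": 0, "travel": [-0.15, 0.12, 1.5], "roll": 0}, {"fingers": 0, "travel": [-0.15, 0.12, 2.8], "roll": 0}, {"fingers": 0, "travel": [-0.15, 0.12, 3.3], "roll": 0}, {"fingers": 0, "travel": [-0.15, 0.12, 3.6], "roll": 0}, {"fingers": 0, "travel": [-0.15, 0.12, 3.8], "roll": 0}]}}

```text
time_s: 15.95
tcp_pos: [0.4764, 0.0562, 0.1277]
ee_rot: [[-0.798, 0.602, 0.001], [0.602, 0.798, -0.001], [-0.001, 0.0, -1.0]]
wrist_force: [-1.3, -1.8, 5.9]
gripper_width: 0.171
```

Call:
{"name": "arm_command", "arguments": {"rows": [{"fingers": 0, "travel": [0, 0, 0.2], "roll": 0}, {"fingers": 0, "travel": [0, 0, 0.4], "roll": 0}, {"fingers": 0, "travel": [0, 0, 0.5], "roll": 0}, {"fingers": 0, "travel": [0, 0, 0.5], "roll": 0}]}}

```text
time_s: 16.35
tcp_pos: [0.4756, 0.0565, 0.1216]
ee_rot: [[-0.798, 0.602, -0.001], [0.602, 0.798, -0.001], [0.0, -0.001, -1.0]]
wrist_force: [-1.7, -3.7, 2.1]
gripper_width: 0.172
```

Call:
{"name": "arm_command", "arguments": {"rows": [{"fingers": 0, "travel": [0, 0, 0.15], "roll": 0}, {"fingers": 0, "travel": [0, 0, 0.25], "roll": 0}, {"fingers": 0, "travel": [0, 0, 0.25], "roll": 0}]}}

```text
time_s: 16.65
tcp_pos: [0.4757, 0.0565, 0.1213]
ee_rot: [[-0.799, 0.601, -0.0], [0.601, 0.799, -0.002], [-0.001, -0.001, -1.0]]
wrist_force: [-7.7, -3.3, 17.4]
gripper_width: 0.176
```

Run:
```python
from h import *
s=sense();print(s['tcp_pos'],yaw(s),s['wrist_force'],s['moment'])
```

```text
[0.47571022 0.05653889 0.12132227] 143.0558974448861 [-7.70292648 -3.29958557 17.41169721] [-0.94644546  1.97625128 -0.05516546]
```

Call:
{"name": "arm_command", "arguments": {"rows": [{"fingers": 33, "travel": [0, 0, -0.2], "roll": 0}, {"fingers": 33, "travel": [0, 0, -0.2], "roll": 0}, {"fingers": 33, "travel": [0, 0, -0.2], "roll": 0}, {"fingers": 33, "travel": [0, 0, -0.2], "roll": 0}, {"fingers": 33, "travel": [0, 0, -2], "roll": 0}, {"fingers": 33, "travel": [0, 0, -5], "roll": 0}, {"fingers": 33, "travel": [0, 0, -9], "roll": 0}, {"fingers": 33, "travel": [0, 0, -9], "roll": 0}, {"fingers": 33, "travel": [0, 0, -9], "roll": 0}]}}

```text
time_s: 17.55
tcp_pos: [0.4761, 0.0574, 0.2095]
ee_rot: [[-0.798, 0.602, 0.002], [0.602, 0.798, 0.001], [-0.0, 0.002, -1.0]]
wrist_force: [-0.4, 0.7, -1.6]
gripper_width: 0.327
```

```bash
cat >> h.py <<'E'
def seated(s,p,d,c,k):
    "heights along tube k's crest, and lengthwise range of the foot"
    P=cloud(d,c);q,th=place(k);r=np.radians(th);D=P[...,:2]-q
    a=D@[np.cos(r),np.sin(r)];b=D@[-np.sin(r),np.cos(r)];z=P[...,2]
    for lo,hi in ((-.046,-.032),(-.014,-.002),(-.002,.014),(.033,.038)):
        m=(a>lo)&(a<hi)&(abs(b)<.006)&(z>.1)&(z<.16)
        print(k,lo,hi,m.sum(),np.round(np.percentile(z[m],[50,97]),4) if m.sum() else '')
    m=(abs(b)<.006)&(z>.115)&(z<.15)&(abs(a)<.06);print('a-range',np.percentile(a[m],[1,99]) if m.sum() else '')
E
python3 - <<'E'
from h import *
s,p,d,c=shot('wrist');print(s['time_s'],s['tcp_pos'],yaw(s),s['gripper_width']);seated(s,p,d,c,2)
go(s,[.510,-.277,.13],-107.5)
E
```

```text
17.55 [0.47610911 0.05737554 0.20947277] 142.9798491163006 0.3274622641312561
2 -0.046 -0.032 295 [0.1264 0.1274]
2 -0.014 -0.002 292 [0.1237 0.1254]
2 -0.002 0.014 402 [0.1237 0.1254]
2 0.033 0.038 134 [0.1257 0.1272]
a-range [-0.0586941   0.03923647]
travel [-22.84, -24.67, 7.91] roll -109.5 j6 pred -5
```

Call:
{"name": "arm_command", "arguments": {"rows": [{"fingers": 40, "travel": [-2.8, -3, 0], "roll": -8.5}, {"fingers": 40, "travel": [-5.6, -6, 0], "roll": -17}, {"fingers": 40, "travel": [-8.4, -9, 0], "roll": -25.5}, {"fingers": 40, "travel": [-11, -12, 0], "roll": -34}, {"fingers": 40, "travel": [-14, -15, 0], "roll": -42.5}, {"fingers": 40, "travel": [-16.5, -18, 0], "roll": -51}, {"fingers": 40, "travel": [-19, -21, 2], "roll": -59.5}, {"fingers": 40, "travel": [-21, -23, 4], "roll": -68}, {"fingers": 40, "travel": [-22.84, -24.67, 6], "roll": -76.5}, {"fingers": 40, "travel": [-22.84, -24.67, 7.9], "roll": -85}]}}

```text
time_s: 18.6
tcp_pos: [0.5088, -0.2798, 0.1266]
ee_rot: [[-0.722, -0.692, -0.004], [-0.692, 0.722, 0.001], [0.002, 0.003, -1.0]]
wrist_force: [-0.5, -0.4, -0.4]
gripper_width: 0.401
```

Call:
{"name": "arm_command", "arguments": {"rows": [{"fingers": 40, "travel": [0, 0, 0], "roll": -8.5}, {"fingers": 40, "travel": [0, 0, 0], "roll": -17}, {"fingers": 40, "travel": [0, 0, 0], "roll": -24.5}, {"fingers": 40, "travel": [0, 0, 0], "roll": -24.5}, {"fingers": 40, "travel": [0, 0, 0], "roll": -24.5}]}}

```text
time_s: 19.1
tcp_pos: [0.5091, -0.2772, 0.1287]
ee_rot: [[-0.375, -0.927, -0.003], [-0.927, 0.375, 0.001], [0.0, 0.003, -1.0]]
wrist_force: [1.0, -0.3, 0.2]
gripper_width: 0.401
```

Run:
```python
from h import *
s,p,d,c=shot('wrist');print(s['time_s'],s['tcp_pos'],yaw(s))
for t in tubes(p,c):
    print('w',np.round(t[0],4),round(t[1],1),round(t[2],3),t[3],t[4])
    if np.hypot(*(t[0]-s['tcp_pos'][:2]))<.02: r=np.radians(t[1]);go(s,[*(t[0]-.0015*np.array([np.cos(r),np.sin(r)])),.0145],t[1])
```

```text
19.1 [ 0.50909529 -0.27719202  0.12869161] -112.03406405832533
w [ 0.439  -0.3957] 70.6 0.065 [np.uint64(81), np.uint64(829)] (346, 52)
w [ 0.5044 -0.3786] -98.2 0.071 [np.uint64(81), np.uint64(0)] (263, 98)
w [ 0.5746 -0.388 ] 107.4 0.072 [np.uint64(0), np.uint64(81)] (173, 140)
w [ 0.5097 -0.2759] -108.8 0.073 [np.uint64(81), np.uint64(0)] (314, 235)
travel [-0.29, -0.03, 11.42] roll -3.2 j6 pred -7
```

Call:
{"name": "arm_command", "arguments": {"rows": [{"fingers": 40, "travel": [-0.29, -0.03, 4.5], "roll": -3.2}, {"fingers": 40, "travel": [-0.29, -0.03, 9], "roll": -3.2}, {"fingers": 40, "travel": [-0.29, -0.03, 11.2], "roll": -3.2}, {"fingers": 40, "travel": [-0.29, -0.03, 11.4], "roll": -3.2}, {"fingers": 40, "travel": [-0.29, -0.03, 11.4], "roll": -3.2}, {"fingers": 0, "travel": [-0.29, -0.03, 11.4], "roll": -3.2}, {"fingers": 0, "travel": [-0.29, -0.03, 11.4], "roll": -3.2}, {"fingers": 0, "travel": [-0.29, -0.03, 11.4], "roll": -3.2}, {"fingers": 0, "travel": [-0.29, -0.03, 11.4], "roll": -3.2}, {"fingers": 0, "travel": [-0.29, -0.03, 11.4], "roll": -3.2}]}}

```text
time_s: 20.15
tcp_pos: [0.5116, -0.275, 0.017]
ee_rot: [[-0.32, -0.947, 0.001], [-0.947, 0.32, -0.0], [0.0, -0.001, -1.0]]
wrist_force: [-1.5, 1.5, 4.4]
gripper_width: 0.171
```

Call:
{"name": "arm_command", "arguments": {"rows": [{"fingers": 0, "travel": [0, 0, -3], "roll": 0}, {"fingers": 0, "travel": [0, 0, -8], "roll": 0}, {"fingers": 0, "travel": [0, 0, -13], "roll": 0}, {"fingers": 0, "travel": [0, 0, -17], "roll": 0}, {"fingers": 0, "travel": [0, 0, -17], "roll": 0}, {"fingers": 0, "travel": [0, 0, -17], "roll": 0}]}}

```text
time_s: 20.75
tcp_pos: [0.5112, -0.2747, 0.1868]
ee_rot: [[-0.32, -0.947, 0.002], [-0.947, 0.32, 0.0], [-0.001, -0.002, -1.0]]
wrist_force: [0.6, 0.4, -1.9]
gripper_width: 0.174
```

```bash
cat >> h.py <<'E'
def hand(s,d,c):
    L=(cloud(d,c)-s['tcp_pos'])@np.array(s['ee_rot'])
    m=(abs(L[...,1])<.013)&(L[...,0]>.033)&(L[...,0]<.06)&(abs(L[...,2])<.012)
    q=L[m]
    if len(q): print('foot x end %.4f y %.4f..%.4f top z %.4f'%(np.percentile(q[:,0],99),*np.percentile(q[:,1],[1,99]),np.percentile(q[:,2],2)),len(q))
    else: print('no foot in hand')
def hover(s,d,c):
    "lips under the held tube, tool frame"
    hand(s,d,c);P=cloud(d,c);L=(P-s['tcp_pos'])@np.array(s['ee_rot']);z=P[...,2]
    for sg in (-1,1):
        m=(z>.124)&(z<.133)&(L[...,1]*sg>.007)&(L[...,1]*sg<.022)&(L[...,0]>.008)&(L[...,0]<.04)
        if m.sum()>3: q=L[m];print('lip',sg,m.sum(),'x',np.round(np.percentile(q[:,0],[3,97]),4),'y',np.round(np.percentile(q[:,1],[3,97]),4))
E
python3 - <<'E'
from h import *
s,p,d,c=shot('wrist');print(s['time_s'],s['tcp_pos'],yaw(s),s['gripper_width']);hand(s,d,c)
q,th=place(5);go(s,[*q,.163],th)
E
```

```text
20.75 [ 0.51118879 -0.27467159  0.18684178] -108.69206918878777 0.17445818615054914
foot x end 0.0419 y -0.0096..0.0094 top z -0.0042 1181
travel [-24.9, -1.99, 2.41] roll -71.7 j6 pred 42
```

Call:
{"name": "arm_command", "arguments": {"rows": [{"fingers": 0, "travel": [-3, -0.2, 0], "roll": -8.3}, {"fingers": 0, "travel": [-6, -0.4, 0], "roll": -16.6}, {"fingers": 0, "travel": [-9, -0.7, 0], "roll": -25}, {"fingers": 0, "travel": [-12, -1, 0], "roll": -33}, {"fingers": 0, "travel": [-15, -1.2, 0], "roll": -41.5}, {"fingers": 0, "travel": [-18, -1.4, 0], "roll": -50}, {"fingers": 0, "travel": [-21, -1.7, 0.5], "roll": -58}, {"fingers": 0, "travel": [-24, -1.9, 1.5], "roll": -66}, {"fingers": 0, "travel": [-24.9, -1.99, 2.4], "roll": -71.7}, {"fingers": 0, "travel": [-24.9, -1.99, 2.4], "roll": -71.7}]}}

```text
time_s: 21.8
tcp_pos: [0.6081, -0.0441, 0.1579]
ee_rot: [[0.8, -0.6, -0.008], [-0.6, -0.8, -0.001], [-0.006, 0.005, -1.0]]
wrist_force: [-0.7, -0.0, -1.1]
gripper_width: 0.176
```

Call:
{"name": "arm_command", "arguments": {"rows": [{"fingers": 0, "travel": [0, 0, 0], "roll": 0}, {"fingers": 0, "travel": [0, 0, 0], "roll": 0}]}}

```text
time_s: 22.0
tcp_pos: [0.6093, -0.0461, 0.1617]
ee_rot: [[0.798, -0.603, -0.001], [-0.603, -0.798, -0.0], [-0.001, 0.001, -1.0]]
wrist_force: [-0.1, 0.7, 0.2]
gripper_width: 0.171
```

Run:
```python
from h import *
s,p,d,c=shot('wrist');print(s['time_s'],s['tcp_pos'],yaw(s),s['gripper_width']);hover(s,d,c)
cv2.imwrite('pics/w9.png',cv2.resize(p[200:310,240:400,::-1],None,fx=4,fy=4,interpolation=cv2.INTER_NEAREST))
q,th=place(5);go(s,[*q,.163],th)
```

```text
22.0 [ 0.60927942 -0.04612873  0.16168956] -37.09833494157357 0.17117178630580548
foot x end 0.0413 y -0.0088..0.0102 top z -0.0041 1133
lip -1 116 x [0.0193 0.0288] y [-0.0138 -0.01  ]
lip 1 36 x [0.0191 0.028 ] y [0.0105 0.0127]
travel [-0.01, -0.11, -0.13] roll -0.1 j6 pred 42
```

View pics/w9.png

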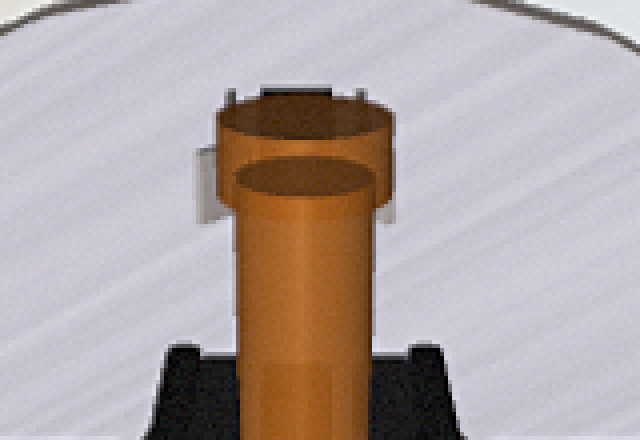

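The lips show on both sides of the foot and only a 1.2 mm sideways correction is needed. Pressing.

Call:
{"name": "arm_command", "arguments": {"rows": [{"fingers": 0, "travel": [0.05, -0.12, 0.8], "roll": 0}, {"fingers": 0, "travel": [0.05, -0.12, 2], "roll": 0}, {"fingers": 0, "travel": [0.05, -0.12, 2.9], "roll": 0}, {"fingers": 0, "travel": [0.05, -0.12, 3.3], "roll": 0}, {"fingers": 0, "travel": [0.05, -0.12, 3.6], "roll": 0}, {"fingers": 0, "travel": [0.05, -0.12, 3.8], "roll": 0}, {"fingers": 0, "travel": [0.05, -0.12, 4], "roll": 0}, {"fingers": 0, "travel": [0.05, -0.12, 4.2], "roll": 0}, {"fingers": 0, "travel": [0.05, -0.12, 4.35], "roll": 0}, {"fingers": 0, "travel": [0.05, -0.12, 4.35], "roll": 0}]}}

```text
time_s: 23.05
tcp_pos: [0.6102, -0.045, 0.1227]
ee_rot: [[0.8, -0.6, -0.0], [-0.6, -0.8, -0.001], [0.001, 0.001, -1.0]]
wrist_force: [-9.9, 1.0, 18.9]
gripper_width: 0.174
```

Run:
```python
from h import *
s=sense();print(s['tcp_pos'],yaw(s),s['wrist_force'],s['moment'])
```

```text
[ 0.610207   -0.04499333  0.1226765 ] -36.89128145115216 [-9.9491425   1.04169994 18.94223025] [ 0.12497791  2.89550497 -0.05625727]
```

Call:
{"name": "arm_command", "arguments": {"rows": [{"fingers": 33, "travel": [0, 0, -0.3], "roll": 0}, {"fingers": 33, "travel": [0, 0, -0.3], "roll": 0}, {"fingers": 33, "travel": [0, 0, -0.3], "roll": 0}, {"fingers": 33, "travel": [0, 0, -0.3], "roll": 0}, {"fingers": 33, "travel": [0, 0, -2], "roll": 0}, {"fingers": 33, "travel": [0, 0, -5], "roll": 0}, {"fingers": 33, "travel": [0, 0, -9], "roll": 0}, {"fingers": 33, "travel": [0, 0, -9], "roll": 0}, {"fingers": 33, "travel": [0, 0, -9], "roll": 0}]}}

```text
time_s: 23.95
tcp_pos: [0.6112, -0.0444, 0.2091]
ee_rot: [[0.799, -0.601, 0.002], [-0.601, -0.799, 0.001], [0.001, -0.002, -1.0]]
wrist_force: [-0.3, 0.4, -0.4]
gripper_width: 0.328
```

Run:
```python
from h import *
s,p,d,c=shot('wrist');print(s['time_s'],s['tcp_pos'],yaw(s),s['gripper_width']);seated(s,p,d,c,5)
go(s,[.505,-.380,.13],-98)
```

```text
23.95 [ 0.61120038 -0.04442464  0.20913083] -36.97421215927239 0.327567939527109
5 -0.046 -0.032 304 [0.1266 0.1276]
5 -0.014 -0.002 276 [0.1239 0.1253]
5 -0.002 0.014 376 [0.1239 0.1254]
5 0.033 0.038 143 [0.126  0.1273]
a-range [-0.05856293  0.04113295]
travel [11.69, 33.21, 7.87] roll 61.0 j6 pred 14
```

Call:
{"name": "arm_command", "arguments": {"rows": [{"fingers": 40, "travel": [1.4, 4.1, 0], "roll": 7.5}, {"fingers": 40, "travel": [2.9, 8.3, 0], "roll": 15}, {"fingers": 40, "travel": [4.4, 12.4, 0], "roll": 22.5}, {"fingers": 40, "travel": [5.8, 16.6, 0], "roll": 30}, {"fingers": 40, "travel": [7.3, 20.8, 0], "roll": 38}, {"fingers": 40, "travel": [8.8, 25, 1.5], "roll": 46}, {"fingers": 40, "travel": [10.3, 29, 4], "roll": 54}, {"fingers": 40, "travel": [11.7, 33.2, 6], "roll": 61}, {"fingers": 40, "travel": [11.7, 33.2, 7.9], "roll": 61}, {"fingers": 40, "travel": [11.7, 33.2, 7.9], "roll": 61}]}}

```text
time_s: 25.0
tcp_pos: [0.5011, -0.3801, 0.1241]
ee_rot: [[-0.142, -0.99, -0.009], [-0.99, 0.142, 0.005], [-0.004, 0.01, -1.0]]
wrist_force: [0.1, 0.4, -1.2]
gripper_width: 0.4
```

Call:
{"name": "arm_command", "arguments": {"rows": [{"fingers": 40, "travel": [0, 0, 0], "roll": 0}, {"fingers": 40, "travel": [0, 0, 0], "roll": 0}]}}

```text
time_s: 25.2
tcp_pos: [0.5056, -0.3798, 0.1303]
ee_rot: [[-0.137, -0.991, 0.001], [-0.991, 0.137, -0.001], [0.001, -0.001, -1.0]]
wrist_force: [-0.3, 0.4, 0.7]
gripper_width: 0.401
```

```bash
cat > near.py <<'E'
from h import *
s,p,d,c=shot('wrist');print(s['time_s'],s['tcp_pos'],yaw(s))
for t in tubes(p,c):
    if np.hypot(*(t[0]-s['tcp_pos'][:2]))<.03:
        print('w',np.round(t[0],4),round(t[1],1),round(t[2],3),t[3],t[4])
        r=np.radians(t[1]);go(s,[*(t[0]-.0015*np.array([np.cos(r),np.sin(r)])),.0145],t[1])
E
python3 near.py
```

```text
25.2 [ 0.5055789  -0.37978871  0.13033696] -97.86418845488296
w [ 0.5047 -0.3773] -98.3 0.073 [np.uint64(81), np.uint64(0)] (317, 236)
travel [-0.39, 0.14, 11.58] roll 0.4 j6 pred 13
```

Call:
{"name": "arm_command", "arguments": {"rows": [{"fingers": 40, "travel": [-0.39, 0.12, 4.5], "roll": 0.4}, {"fingers": 40, "travel": [-0.39, 0.12, 9], "roll": 0.4}, {"fingers": 40, "travel": [-0.39, 0.12, 11.3], "roll": 0.4}, {"fingers": 40, "travel": [-0.39, 0.12, 11.55], "roll": 0.4}, {"fingers": 40, "travel": [-0.39, 0.12, 11.55], "roll": 0.4}, {"fingers": 0, "travel": [-0.39, 0.12, 11.55], "roll": 0.4}, {"fingers": 0, "travel": [-0.39, 0.12, 11.55], "roll": 0.4}, {"fingers": 0, "travel": [-0.39, 0.12, 11.55], "roll": 0.4}, {"fingers": 0, "travel": [-0.39, 0.12, 11.55], "roll": 0.4}, {"fingers": 0, "travel": [-0.39, 0.12, 11.55], "roll": 0.4}]}}

```text
time_s: 26.25
tcp_pos: [0.5045, -0.3765, 0.0151]
ee_rot: [[-0.145, -0.989, 0.001], [-0.989, 0.145, -0.001], [0.001, -0.001, -1.0]]
wrist_force: [-0.4, 1.2, 4.7]
gripper_width: 0.175
```

Call:
{"name": "arm_command", "arguments": {"rows": [{"fingers": 0, "travel": [0, 0, -3], "roll": 0}, {"fingers": 0, "travel": [0, 0, -8], "roll": 0}, {"fingers": 0, "travel": [0, 0, -13], "roll": 0}, {"fingers": 0, "travel": [0, 0, -17], "roll": 0}, {"fingers": 0, "travel": [0, 0, -17], "roll": 0}, {"fingers": 0, "travel": [0, 0, -17], "roll": 0}]}}

```text
time_s: 26.85
tcp_pos: [0.5041, -0.3762, 0.185]
ee_rot: [[-0.146, -0.989, 0.002], [-0.989, 0.146, -0.0], [-0.0, -0.002, -1.0]]
wrist_force: [-1.2, 0.5, 0.7]
gripper_width: 0.174
```

Run:
```python
from h import *
s,p,d,c=shot('wrist');print(s['time_s'],s['tcp_pos'],yaw(s),s['gripper_width']);hand(s,d,c)
q,th=place(4);go(s,[*q,.163],th)
```

```text
26.85 [ 0.50413151 -0.37618062  0.18504063] -98.39051843420197 0.17438494071421182
foot x end 0.0411 y -0.0093..0.0099 top z -0.0060 1184
travel [-29.86, 1.63, 2.2] roll -1.4 j6 pred -16
```

Call:
{"name": "arm_command", "arguments": {"rows": [{"fingers": 0, "travel": [-4, 0.2, 0], "roll": -0.2}, {"fingers": 0, "travel": [-8, 0.4, 0], "roll": -0.4}, {"fingers": 0, "travel": [-12, 0.6, 0], "roll": -0.6}, {"fingers": 0, "travel": [-16, 0.8, 0], "roll": -0.8}, {"fingers": 0, "travel": [-20, 1, 0], "roll": -1}, {"fingers": 0, "travel": [-24, 1.3, 0.5], "roll": -1.2}, {"fingers": 0, "travel": [-28, 1.5, 1.5], "roll": -1.4}, {"fingers": 0, "travel": [-29.9, 1.63, 2.2], "roll": -1.4}, {"fingers": 0, "travel": [-29.9, 1.63, 2.2], "roll": -1.4}, {"fingers": 0, "travel": [-29.9, 1.63, 2.2], "roll": -1.4}]}}

```text
time_s: 27.9
tcp_pos: [0.5306, -0.078, 0.1605]
ee_rot: [[-0.12, -0.993, -0.003], [-0.993, 0.12, -0.001], [0.001, 0.003, -1.0]]
wrist_force: [0.2, 0.5, 1.2]
gripper_width: 0.174
```

Call:
{"name": "arm_command", "arguments": {"rows": [{"fingers": 0, "travel": [0, 0, 0], "roll": 0}, {"fingers": 0, "travel": [0, 0, 0], "roll": 0}]}}

```text
time_s: 28.1
tcp_pos: [0.5313, -0.0791, 0.1619]
ee_rot: [[-0.123, -0.992, -0.0], [-0.992, 0.123, -0.0], [0.0, 0.0, -1.0]]
wrist_force: [-0.4, 0.3, -0.1]
gripper_width: 0.176
```

Run:
```python
from h import *
s,p,d,c=shot('wrist');print(s['time_s'],s['tcp_pos'],yaw(s),s['gripper_width']);hover(s,d,c)
q,th=place(4);go(s,[*q,.163],th)
```

```text
28.1 [ 0.5312608  -0.07907297  0.16193052] -97.05482727120963 0.1763956372437067
foot x end 0.0411 y -0.0094..0.0099 top z -0.0061 1179
lip -1 99 x [0.0184 0.0286] y [-0.014 -0.011]
lip 1 35 x [0.0184 0.0278] y [0.01   0.0125]
travel [-0.07, -0.03, -0.11] roll -0.1 j6 pred -16
```

Call:
{"name": "arm_command", "arguments": {"rows": [{"fingers": 0, "travel": [0, -0.1, 0.8], "roll": 0}, {"fingers": 0, "travel": [0, -0.1, 2], "roll": 0}, {"fingers": 0, "travel": [0, -0.1, 2.9], "roll": 0}, {"fingers": 0, "travel": [0, -0.1, 3.3], "roll": 0}, {"fingers": 0, "travel": [0, -0.1, 3.6], "roll": 0}, {"fingers": 0, "travel": [0, -0.1, 3.9], "roll": 0}, {"fingers": 0, "travel": [0, -0.1, 4.2], "roll": 0}, {"fingers": 0, "travel": [0, -0.1, 4.4], "roll": 0}, {"fingers": 0, "travel": [0, -0.1, 4.6], "roll": 0}, {"fingers": 0, "travel": [0, -0.1, 4.6], "roll": 0}]}}

```text
time_s: 29.15
tcp_pos: [0.5323, -0.0782, 0.1206]
ee_rot: [[-0.119, -0.993, 0.0], [-0.993, 0.119, -0.001], [0.001, -0.001, -1.0]]
wrist_force: [-9.9, 3.5, 27.6]
gripper_width: 0.174
```

Run:
```python
from h import *
s=sense();print(s['tcp_pos'],yaw(s),s['wrist_force'],s['moment'])
```

```text
[ 0.53227776 -0.07822752  0.12060005] -96.84731707190119 [-9.86970263  3.51787311 27.64142096] [ 1.22076684  3.33022205 -0.01525443]
```

Call:
{"name": "arm_command", "arguments": {"rows": [{"fingers": 33, "travel": [0, 0, -0.5], "roll": 0}, {"fingers": 33, "travel": [0, 0, -0.5], "roll": 0}, {"fingers": 33, "travel": [0, 0, -0.5], "roll": 0}, {"fingers": 33, "travel": [0, 0, -0.5], "roll": 0}, {"fingers": 33, "travel": [0, 0, -2], "roll": 0}, {"fingers": 33, "travel": [0, 0, -5], "roll": 0}, {"fingers": 33, "travel": [0, 0, -9], "roll": 0}, {"fingers": 33, "travel": [0, 0, -9], "roll": 0}, {"fingers": 33, "travel": [0, 0, -9], "roll": 0}]}}

```text
time_s: 30.05
tcp_pos: [0.5326, -0.0781, 0.2063]
ee_rot: [[-0.122, -0.993, 0.001], [-0.993, 0.122, 0.001], [-0.001, -0.001, -1.0]]
wrist_force: [0.0, -0.0, 0.1]
gripper_width: 0.334
```

Run:
```python
from h import *
s,p,d,c=shot('wrist');print(s['time_s'],s['tcp_pos'],yaw(s),s['gripper_width']);seated(s,p,d,c,4)
go(s,[.443,-.386,.13],-109.5)
```

```text
30.05 [ 0.53262197 -0.07805481  0.20630276] -96.98046996316114 0.3337127541622001
4 -0.046 -0.032 306 [0.1265 0.1277]
4 -0.014 -0.002 276 [0.1238 0.1253]
4 -0.002 0.014 386 [0.1238 0.1254]
4 0.033 0.038 147 [0.1259 0.1276]
a-range [-0.05879102  0.04061149]
travel [31.66, 5.16, 7.6] roll 12.5 j6 pred 5
```

Call:
{"name": "arm_command", "arguments": {"rows": [{"fingers": 40, "travel": [4, 0.6, 0], "roll": 1.5}, {"fingers": 40, "travel": [8, 1.3, 0], "roll": 3}, {"fingers": 40, "travel": [12, 2, 0], "roll": 5}, {"fingers": 40, "travel": [16, 2.6, 0], "roll": 6}, {"fingers": 40, "travel": [20, 3.2, 0], "roll": 8}, {"fingers": 40, "travel": [24, 3.9, 2], "roll": 10}, {"fingers": 40, "travel": [28, 4.5, 4], "roll": 11}, {"fingers": 40, "travel": [31.7, 5.16, 6], "roll": 12.5}, {"fingers": 40, "travel": [31.7, 5.16, 7.6], "roll": 12.5}, {"fingers": 40, "travel": [31.7, 5.16, 7.6], "roll": 12.5}]}}

```text
time_s: 31.1
tcp_pos: [0.4396, -0.3861, 0.1253]
ee_rot: [[-0.336, -0.942, -0.008], [-0.942, 0.336, 0.005], [-0.002, 0.01, -1.0]]
wrist_force: [-0.8, 0.7, -0.4]
gripper_width: 0.4
```

Call:
{"name": "arm_command", "arguments": {"rows": [{"fingers": 40, "travel": [0, 0, 0], "roll": 0}, {"fingers": 40, "travel": [0, 0, 0], "roll": 0}]}}

```text
time_s: 31.3
tcp_pos: [0.4434, -0.3862, 0.1306]
ee_rot: [[-0.332, -0.943, 0.001], [-0.943, 0.332, -0.001], [0.0, -0.001, -1.0]]
wrist_force: [-0.7, 0.2, 0.2]
gripper_width: 0.401
```

```bash
python3 near.py
```

```text
31.3 [ 0.4433919  -0.38623287  0.13063538] -109.3870743068631
w [ 0.4426 -0.3858] -109.6 0.073 [np.uint64(81), np.uint64(0)] (317, 233)
travel [-0.17, 0.1, 11.61] roll 0.3 j6 pred 5
```

Call:
{"name": "arm_command", "arguments": {"rows": [{"fingers": 40, "travel": [-0.17, 0.08, 4.5], "roll": 0.3}, {"fingers": 40, "travel": [-0.17, 0.08, 9], "roll": 0.3}, {"fingers": 40, "travel": [-0.17, 0.08, 11.3], "roll": 0.3}, {"fingers": 40, "travel": [-0.17, 0.08, 11.6], "roll": 0.3}, {"fingers": 40, "travel": [-0.17, 0.08, 11.6], "roll": 0.3}, {"fingers": 0, "travel": [-0.17, 0.08, 11.6], "roll": 0.3}, {"fingers": 0, "travel": [-0.17, 0.08, 11.6], "roll": 0.3}, {"fingers": 0, "travel": [-0.17, 0.08, 11.6], "roll": 0.3}, {"fingers": 0, "travel": [-0.17, 0.08, 11.6], "roll": 0.3}, {"fingers": 0, "travel": [-0.17, 0.08, 11.6], "roll": 0.3}]}}

```text
time_s: 32.35
tcp_pos: [0.4431, -0.385, 0.0152]
ee_rot: [[-0.338, -0.941, 0.001], [-0.941, 0.338, -0.001], [0.0, -0.002, -1.0]]
wrist_force: [-0.5, 1.4, 5.7]
gripper_width: 0.172
```

Call:
{"name": "arm_command", "arguments": {"rows": [{"fingers": 0, "travel": [0, 0, -3], "roll": 0}, {"fingers": 0, "travel": [0, 0, -8], "roll": 0}, {"fingers": 0, "travel": [0, 0, -13], "roll": 0}, {"fingers": 0, "travel": [0, 0, -17], "roll": 0}, {"fingers": 0, "travel": [0, 0, -17], "roll": 0}, {"fingers": 0, "travel": [0, 0, -17], "roll": 0}]}}

```text
time_s: 32.95
tcp_pos: [0.4425, -0.3846, 0.1847]
ee_rot: [[-0.339, -0.941, 0.002], [-0.941, 0.339, -0.0], [-0.001, -0.002, -1.0]]
wrist_force: [-0.2, 1.1, -1.5]
gripper_width: 0.174
```

Run:
```python
from h import *
s,p,d,c=shot('wrist');print(s['time_s'],s['tcp_pos'],yaw(s),s['gripper_width']);hand(s,d,c)
for k in (0,3): q,th=place(k);go(s,[*q,.163],th)
```

```text
32.95 [ 0.44253637 -0.38458802  0.18473643] -109.79768797083906 0.17394590170522145
foot x end 0.0409 y -0.0100..0.0092 top z -0.0059 1153
travel [-45.89, -2.36, 2.2] roll -132.8 j6 pred 94
travel [-34.34, 10.11, 2.17] roll 47.2 j6 pred -84
```

Call:
{"name": "arm_command", "arguments": {"rows": [{"fingers": 0, "travel": [-4.6, -0.2, -0.5], "roll": -8.4}, {"fingers": 0, "travel": [-9.2, -0.5, -1], "roll": -16.8}, {"fingers": 0, "travel": [-13.8, -0.7, -1], "roll": -25}, {"fingers": 0, "travel": [-18.4, -1, -1], "roll": -33.5}, {"fingers": 0, "travel": [-23, -1.2, -1], "roll": -42}, {"fingers": 0, "travel": [-27.6, -1.4, -1], "roll": -50}, {"fingers": 0, "travel": [-32, -1.7, -1], "roll": -58.5}, {"fingers": 0, "travel": [-37, -1.9, -1], "roll": -67}, {"fingers": 0, "travel": [-41.5, -2.1, -1], "roll": -75}, {"fingers": 0, "travel": [-45.9, -2.36, -1], "roll": -83}]}}

```text
time_s: 34.0
tcp_pos: [0.6192, 0.041, 0.1913]
ee_rot: [[0.896, -0.445, -0.005], [-0.445, -0.896, -0.001], [-0.004, 0.003, -1.0]]
wrist_force: [1.1, -0.2, -0.6]
gripper_width: 0.171
```

Call:
{"name": "arm_command", "arguments": {"rows": [{"fingers": 0, "travel": [0, 0, 0.5], "roll": -8.4}, {"fingers": 0, "travel": [0, 0, 1], "roll": -16.8}, {"fingers": 0, "travel": [0, 0, 1.5], "roll": -25}, {"fingers": 0, "travel": [0, 0, 2], "roll": -33}, {"fingers": 0, "travel": [0, 0, 2.7], "roll": -41}, {"fingers": 0, "travel": [0, 0, 3.2], "roll": -49.8}, {"fingers": 0, "travel": [0, 0, 3.2], "roll": -49.8}, {"fingers": 0, "travel": [0, 0, 3.2], "roll": -49.8}, {"fingers": 0, "travel": [0, 0, 3.2], "roll": -49.8}]}}

```text
time_s: 34.9
tcp_pos: [0.6198, 0.0392, 0.1615]
ee_rot: [[0.921, 0.389, -0.001], [0.389, -0.921, -0.0], [-0.001, -0.0, -1.0]]
wrist_force: [0.3, -0.6, -0.5]
gripper_width: 0.174
```

Run:
```python
from h import *
s,p,d,c=shot('wrist');print(s['time_s'],s['tcp_pos'],yaw(s),s['gripper_width']);hover(s,d,c)
q,th=place(0);go(s,[*q,.163],th)
```

```text
34.9 [0.61980694 0.03918073 0.16146822] 22.91430138005801 0.17361500986315687
foot x end 0.0396 y -0.0092..0.0100 top z -0.0059 1027
lip -1 24 x [0.0186 0.0281] y [-0.0119 -0.0109]
lip 1 85 x [0.0187 0.0284] y [0.0124 0.0144]
travel [0.04, 0.01, -0.15] roll -0.1 j6 pred 94
```

Call:
{"name": "arm_command", "arguments": {"rows": [{"fingers": 0, "travel": [0.1, 0.1, 0.8], "roll": 0}, {"fingers": 0, "travel": [0.1, 0.1, 2], "roll": 0}, {"fingers": 0, "travel": [0.1, 0.1, 2.9], "roll": 0}, {"fingers": 0, "travel": [0.1, 0.1, 3.3], "roll": 0}, {"fingers": 0, "travel": [0.1, 0.1, 3.6], "roll": 0}, {"fingers": 0, "travel": [0.1, 0.1, 3.9], "roll": 0}, {"fingers": 0, "travel": [0.1, 0.1, 4.2], "roll": 0}, {"fingers": 0, "travel": [0.1, 0.1, 4.4], "roll": 0}, {"fingers": 0, "travel": [0.1, 0.1, 4.55], "roll": 0}, {"fingers": 0, "travel": [0.1, 0.1, 4.55], "roll": 0}]}}

```text
time_s: 35.95
tcp_pos: [0.6212, 0.0388, 0.1209]
ee_rot: [[0.92, 0.393, 0.001], [0.393, -0.92, -0.001], [0.001, 0.001, -1.0]]
wrist_force: [-9.4, 2.4, 20.6]
gripper_width: 0.173
```

Run:
```python
from h import *
s=sense();print(s['tcp_pos'],yaw(s),s['wrist_force'],s['moment'])
```

```text
[0.62122242 0.03884499 0.12085251] 23.118690989482715 [-9.3930357   2.44124128 20.64539269] [ 0.54014756  2.78475717 -0.03619287]
```

Call:
{"name": "arm_command", "arguments": {"rows": [{"fingers": 33, "travel": [0, 0, -0.5], "roll": 0}, {"fingers": 33, "travel": [0, 0, -0.5], "roll": 0}, {"fingers": 33, "travel": [0, 0, -0.5], "roll": 0}, {"fingers": 33, "travel": [0, 0, -0.5], "roll": 0}, {"fingers": 33, "travel": [0, 0, -2], "roll": 0}, {"fingers": 33, "travel": [0, 0, -5], "roll": 0}, {"fingers": 33, "travel": [0, 0, -9], "roll": 0}, {"fingers": 33, "travel": [0, 0, -9], "roll": 0}, {"fingers": 33, "travel": [0, 0, -9], "roll": 0}]}}

```text
time_s: 36.85
tcp_pos: [0.6215, 0.0388, 0.207]
ee_rot: [[0.92, 0.391, 0.001], [0.391, -0.92, 0.001], [0.002, -0.0, -1.0]]
wrist_force: [-0.2, 0.1, -0.9]
gripper_width: 0.332
```

Run:
```python
from h import *
s,p,d,c=shot('wrist');print(s['time_s'],s['tcp_pos'],yaw(s),s['gripper_width']);seated(s,p,d,c,0)
go(s,[.545,-.388,.2],137.4)
```

```text
36.85 [0.62153861 0.03884604 0.20702167] 23.018529248918778 0.33232678412278793
0 -0.046 -0.032 303 [0.1265 0.1276]
0 -0.014 -0.002 290 [0.1238 0.1253]
0 -0.002 0.014 409 [0.1238 0.1253]
0 0.033 0.038 140 [0.1259 0.1272]
a-range [-0.05863108  0.03994053]
travel [-23.74, 36.29, 0.65] roll -114.4 j6 pred 249
```

Call:
{"name": "arm_command", "arguments": {"rows": [{"fingers": 40, "travel": [-2.4, 3.6, 0], "roll": 8.4}, {"fingers": 40, "travel": [-4.8, 7.2, 0], "roll": 16.8}, {"fingers": 40, "travel": [-7.1, 10.9, 0], "roll": 25.2}, {"fingers": 40, "travel": [-9.5, 14.5, 0], "roll": 33.6}, {"fingers": 40, "travel": [-11.9, 18.1, 0], "roll": 42}, {"fingers": 40, "travel": [-14.2, 21.8, 0], "roll": 50.4}, {"fingers": 40, "travel": [-16.6, 25.4, 0], "roll": 58.8}, {"fingers": 40, "travel": [-19, 29, 0], "roll": 67}, {"fingers": 40, "travel": [-21.4, 32.7, 0.3], "roll": 75}, {"fingers": 40, "travel": [-23.7, 36.3, 0.6], "roll": 83}]}}

```text
time_s: 37.9
tcp_pos: [0.5439, -0.3895, 0.1982]
ee_rot: [[0.495, -0.869, -0.003], [-0.869, -0.495, 0.002], [-0.003, 0.002, -1.0]]
wrist_force: [0.4, -0.9, 0.3]
gripper_width: 0.401
```

Call:
{"name": "arm_command", "arguments": {"rows": [{"fingers": 40, "travel": [0, 0, 0], "roll": 8.4}, {"fingers": 40, "travel": [0, 0, 0], "roll": 16.8}, {"fingers": 40, "travel": [0, 0, 0], "roll": 25.2}, {"fingers": 40, "travel": [0, 0, 0], "roll": 33.6}, {"fingers": 40, "travel": [0, 0, 0], "roll": 42}, {"fingers": 40, "travel": [0, 0, 0], "roll": 50.4}, {"fingers": 40, "travel": [0, 0, 0], "roll": 58.8}, {"fingers": 40, "travel": [0, 0, 0], "roll": 67}, {"fingers": 40, "travel": [0, 0, 0], "roll": 75}, {"fingers": 40, "travel": [0, 0, 0], "roll": 83}]}}

```text
time_s: 38.9
tcp_pos: [0.5444, -0.3877, 0.198]
ee_rot: [[-0.802, -0.597, -0.004], [-0.597, 0.802, 0.002], [0.002, 0.004, -1.0]]
wrist_force: [0.5, -0.2, 0.2]
gripper_width: 0.399
```

Call:
{"name": "arm_command", "arguments": {"rows": [{"fingers": 40, "travel": [0, 0, 0], "roll": 8.4}, {"fingers": 40, "travel": [0, 0, 0], "roll": 16.8}, {"fingers": 40, "travel": [0, 0, 0], "roll": 25.2}, {"fingers": 40, "travel": [0, 0, 0], "roll": 33.6}, {"fingers": 40, "travel": [0, 0, 0], "roll": 42}, {"fingers": 40, "travel": [0, 0, 0], "roll": 50.4}, {"fingers": 40, "travel": [0, 0, 0], "roll": 58.8}, {"fingers": 40, "travel": [0, 0, 0], "roll": 67}, {"fingers": 40, "travel": [0, 0, 0], "roll": 75}, {"fingers": 40, "travel": [0, 0, 0], "roll": 79.6}]}}

```text
time_s: 39.9
tcp_pos: [0.5444, -0.3877, 0.198]
ee_rot: [[-0.733, 0.68, -0.004], [0.68, 0.733, 0.002], [0.004, -0.001, -1.0]]
wrist_force: [-0.2, 0.0, -0.3]
gripper_width: 0.401
```

Call:
{"name": "arm_command", "arguments": {"rows": [{"fingers": 40, "travel": [0, 0, 0], "roll": 0}, {"fingers": 40, "travel": [0, 0, 0], "roll": 0}]}}

```text
time_s: 40.1
tcp_pos: [0.5447, -0.3878, 0.199]
ee_rot: [[-0.738, 0.675, -0.002], [0.675, 0.738, 0.001], [0.003, -0.001, -1.0]]
wrist_force: [0.1, -0.9, -0.3]
gripper_width: 0.397
```

Run:
```python
from h import *
s,p,d,c=shot('wrist');print(s['time_s'],s['tcp_pos'],yaw(s),np.round(s['joints'],1))
cv2.imwrite('pics/w10.png',p[:,:,::-1])
for t in tubes(p,c): print('w',np.round(t[0],4),round(t[1],1),round(t[2],3),t[3],t[4])
P=cloud(d,c)
s,p,d,c=shot('top')
for t in tubes(p,c,box=(.3,.7,-.55,-.15)): print('t',np.round(t[0],4),round(t[1],1),round(t[2],3))
for r in cut_out('wrist','beaker')[:1]:
    q=P[r['mask']];q=q[np.isfinite(q[:,0])];print('beaker',r['p'],np.percentile(q,[2,50,98],axis=0))
for cm in('wrist','side'):
    if cm=='side': capture('side')
    for r in search_frame(cm,'beaker')[:2]: print(cm,r)
```

```text
40.1 [ 0.54470716 -0.3878344   0.19896189] 137.52678772070482 [ -21.6   27.7    4.5   -0.   -66.9 -110.8]
w [ 0.5746 -0.388 ] 107.3 0.072 [np.uint64(0), np.uint64(81)] (340, 235)
beaker 0.79 [[ 0.64773139 -0.39869235  0.00351129]
 [ 0.65205484 -0.38463665  0.02767981]
 [ 0.67504859 -0.36825217  0.06513558]]
wrist {'position': [0.6502, -0.3834, 0.0286], 'p': 0.59}
side {'position': [0.6872, -0.4002, 0.0449], 'p': 0.67}
side {'position': [0.5316, -0.0801, 0.1217], 'p': 0.45}
```

View pics/w10.png

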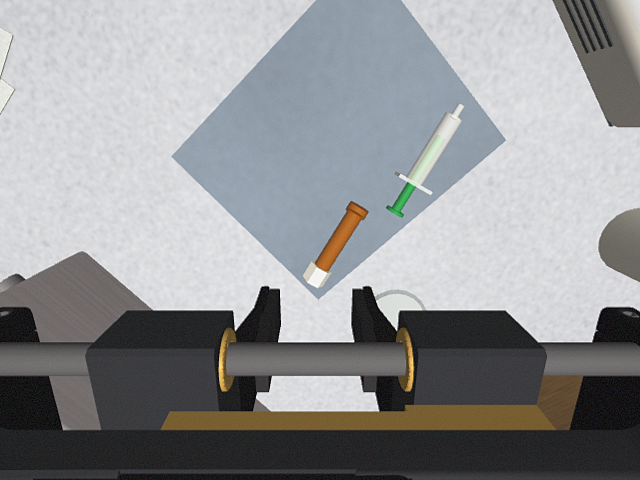

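The picture shows tube 5 at (335,245) with its cap towards (317,275), the syringe beyond it at (430,160) and the beaker rim at (398,300). I'm gripping about 30° off-axis to keep the gripper body clear of the beaker. The jaws should align the tube as they close.

Call:
{"name": "arm_command", "arguments": {"rows": [{"fingers": 44, "travel": [-2.35, 1.92, 1], "roll": 0}, {"fingers": 44, "travel": [-2.35, 1.92, 5], "roll": 0}, {"fingers": 44, "travel": [-2.35, 1.92, 9.5], "roll": 0}, {"fingers": 44, "travel": [-2.35, 1.92, 14], "roll": 0}, {"fingers": 44, "travel": [-2.35, 1.92, 17.5], "roll": 0}, {"fingers": 44, "travel": [-2.35, 1.92, 18.3], "roll": 0}, {"fingers": 44, "travel": [-2.35, 1.92, 18.3], "roll": 0}]}}

```text
time_s: 41.1
tcp_pos: [0.575, -0.3897, 0.0165]
ee_rot: [[-0.737, 0.676, -0.003], [0.676, 0.737, 0.001], [0.002, -0.001, -1.0]]
wrist_force: [-0.2, -0.9, -0.3]
gripper_width: 0.438
```

Call:
{"name": "arm_command", "arguments": {"rows": [{"fingers": 0, "travel": [0, 0, 0], "roll": 0}, {"fingers": 0, "travel": [0, 0, 0], "roll": 0}, {"fingers": 0, "travel": [0, 0, 0], "roll": 0}, {"fingers": 0, "travel": [0, 0, 0], "roll": 0}, {"fingers": 0, "travel": [0, 0, 0], "roll": 0}, {"fingers": 0, "travel": [0, 0, 0], "roll": 0}, {"fingers": 0, "travel": [0, 0, 0], "roll": 0}]}}

```text
time_s: 41.8
tcp_pos: [0.5767, -0.3904, 0.0196]
ee_rot: [[-0.737, 0.676, 0.003], [0.676, 0.737, -0.002], [-0.003, 0.001, -1.0]]
wrist_force: [-0.7, -0.9, 5.6]
gripper_width: 0.178
```

Run:
```python
from h import *
s,p,d,c=shot('wrist');print(s['time_s'],s['tcp_pos'],yaw(s),s['gripper_width'],s['wrist_force']);hand(s,d,c)
for t in tubes(p,c,.01): print('w',np.round(t[0],4),round(t[1],1),round(t[2],3),t[3],t[4])
```

```text
41.8 [ 0.5766889  -0.39042396  0.01957646] 137.456174202769 0.17782935841320271 [-0.71515179 -0.94562244  5.57236447]
foot x end 0.0441 y -0.0073..0.0119 top z -0.0018 1190
w [ 0.5732 -0.3875] 133.0 0.064 [np.uint64(0), np.uint64(0)] (318, 275)
```

Gripped, but 3 mm off lengthwise and about 3° askew. I'll shift it 5 cm clear of the beaker, set it down and regrasp it straight.

Call:
{"name": "arm_command", "arguments": {"rows": [{"fingers": 0, "travel": [0, 0, -1], "roll": 0}, {"fingers": 0, "travel": [1.2, -1.1, -1.2], "roll": 0}, {"fingers": 0, "travel": [2.4, -2.2, -1.2], "roll": 0}, {"fingers": 0, "travel": [3.7, -3.4, -1.2], "roll": 0}, {"fingers": 0, "travel": [3.7, -3.4, -0.8], "roll": 0}, {"fingers": 0, "travel": [3.7, -3.4, -0.3], "roll": 0}, {"fingers": 0, "travel": [3.7, -3.4, -0.1], "roll": 0}, {"fingers": 0, "travel": [3.7, -3.4, -0.1], "roll": 0}]}}

```text
time_s: 42.65
tcp_pos: [0.5259, -0.3902, 0.0195]
ee_rot: [[-0.737, 0.676, -0.0], [0.676, 0.737, -0.001], [-0.0, -0.001, -1.0]]
wrist_force: [-3.0, 0.2, 6.5]
gripper_width: 0.175
```

Call:
{"name": "arm_command", "arguments": {"rows": [{"fingers": 40, "travel": [0, 0, 0], "roll": 0}, {"fingers": 40, "travel": [0, 0, 0], "roll": 0}, {"fingers": 40, "travel": [0, 0, 0], "roll": 0}, {"fingers": 40, "travel": [0, 0, 0], "roll": 0}, {"fingers": 40, "travel": [0, 0, -4], "roll": 0}, {"fingers": 40, "travel": [0, 0, -8], "roll": 0}, {"fingers": 40, "travel": [0, 0, -11.5], "roll": 0}, {"fingers": 40, "travel": [0, 0, -11.5], "roll": 0}, {"fingers": 40, "travel": [0, 0, -11.5], "roll": 0}]}}

```text
time_s: 43.55
tcp_pos: [0.5256, -0.3897, 0.1344]
ee_rot: [[-0.736, 0.677, 0.002], [0.677, 0.736, -0.0], [-0.002, 0.001, -1.0]]
wrist_force: [-0.1, -0.2, -0.8]
gripper_width: 0.4
```

```bash
python3 near.py
```

```text
43.55 [ 0.52557518 -0.38973009  0.13435234] 137.42490449095416
w [ 0.5228 -0.388 ] 134.6 0.073 [np.uint64(0), np.uint64(81)] (316, 225)
travel [0.19, -0.08, 11.98] roll 2.8 j6 pred -113
```

Call:
{"name": "arm_command", "arguments": {"rows": [{"fingers": 40, "travel": [0.2, -0.08, 4.5], "roll": 2.8}, {"fingers": 40, "travel": [0.2, -0.08, 9], "roll": 2.8}, {"fingers": 40, "travel": [0.2, -0.08, 11.7], "roll": 2.8}, {"fingers": 40, "travel": [0.2, -0.08, 11.95], "roll": 2.8}, {"fingers": 40, "travel": [0.2, -0.08, 11.95], "roll": 2.8}, {"fingers": 0, "travel": [0.2, -0.08, 11.95], "roll": 2.8}, {"fingers": 0, "travel": [0.2, -0.08, 11.95], "roll": 2.8}, {"fingers": 0, "travel": [0.2, -0.08, 11.95], "roll": 2.8}, {"fingers": 0, "travel": [0.2, -0.08, 11.95], "roll": 2.8}, {"fingers": 0, "travel": [0.2, -0.08, 11.95], "roll": 2.8}]}}

```text
time_s: 44.6
tcp_pos: [0.5231, -0.389, 0.014]
ee_rot: [[-0.703, 0.712, -0.0], [0.712, 0.703, 0.0], [0.0, -0.0, -1.0]]
wrist_force: [-0.7, 0.8, -0.6]
gripper_width: 0.173
```

Call:
{"name": "arm_command", "arguments": {"rows": [{"fingers": 0, "travel": [0, 0, -3], "roll": 0}, {"fingers": 0, "travel": [0, 0, -8], "roll": 0}, {"fingers": 0, "travel": [0, 0, -13], "roll": 0}, {"fingers": 0, "travel": [0, 0, -17], "roll": 0}, {"fingers": 0, "travel": [0, 0, -17], "roll": 0}, {"fingers": 0, "travel": [0, 0, -17], "roll": 0}]}}

```text
time_s: 45.2
tcp_pos: [0.5234, -0.389, 0.1854]
ee_rot: [[-0.702, 0.712, 0.003], [0.712, 0.702, -0.0], [-0.002, 0.002, -1.0]]
wrist_force: [0.2, 0.6, -1.9]
gripper_width: 0.172
```

Run:
```python
from h import *
s,p,d,c=shot('wrist');print(s['time_s'],s['tcp_pos'],yaw(s),s['gripper_width']);hand(s,d,c)
q,th=place(3);go(s,[*q,.163],th)
```

```text
45.2 [ 0.52344197 -0.38897423  0.18535183] 134.6204471688003 0.17160027219612212
foot x end 0.0411 y -0.0105..0.0089 top z -0.0075 1226
travel [29.95, 21.16, 2.2] roll -68.4 j6 pred -84
```

Call:
{"name": "arm_command", "arguments": {"rows": [{"fingers": 0, "travel": [3.3, 2.3, 0], "roll": -7.6}, {"fingers": 0, "travel": [6.6, 4.7, 0], "roll": -15.2}, {"fingers": 0, "travel": [10, 7, 0], "roll": -22.8}, {"fingers": 0, "travel": [13.3, 9.4, 0], "roll": -30.4}, {"fingers": 0, "travel": [16.6, 11.7, 0], "roll": -38}, {"fingers": 0, "travel": [20, 14.1, 0], "roll": -45.6}, {"fingers": 0, "travel": [23.3, 16.4, 0.5], "roll": -53}, {"fingers": 0, "travel": [26.6, 18.8, 1.2], "roll": -61}, {"fingers": 0, "travel": [29.95, 21.16, 2.2], "roll": -68.4}, {"fingers": 0, "travel": [29.95, 21.16, 2.2], "roll": -68.4}]}}

```text
time_s: 46.25
tcp_pos: [0.4608, -0.0244, 0.1594]
ee_rot: [[-0.917, -0.398, -0.006], [-0.398, 0.917, -0.001], [0.006, 0.002, -1.0]]
wrist_force: [-0.1, -0.8, 0.2]
gripper_width: 0.175
```

Call:
{"name": "arm_command", "arguments": {"rows": [{"fingers": 0, "travel": [0, 0, 0], "roll": 0}, {"fingers": 0, "travel": [0, 0, 0], "roll": 0}]}}

```text
time_s: 46.45
tcp_pos: [0.4632, -0.0279, 0.1614]
ee_rot: [[-0.921, -0.39, -0.002], [-0.39, 0.921, -0.001], [0.002, 0.0, -1.0]]
wrist_force: [1.6, 0.3, -1.5]
gripper_width: 0.173
```

Run:
```python
from h import *
s,p,d,c=shot('wrist');print(s['time_s'],s['tcp_pos'],yaw(s),s['gripper_width']);hover(s,d,c)
q,th=place(3);go(s,[*q,.163],th)
```

```text
46.45 [ 0.46315879 -0.02788817  0.16140138] -157.03176189289906 0.17281756873081852
foot x end 0.0420 y -0.0104..0.0090 top z -0.0077 1321
lip -1 73 x [0.0178 0.0271] y [-0.0138 -0.0107]
lip 1 68 x [0.0177 0.0271] y [0.0092 0.0123]
travel [-0.08, 0.04, -0.16] roll -0.0 j6 pred -84
```

Call:
{"name": "arm_command", "arguments": {"rows": [{"fingers": 0, "travel": [-0.15, 0, 0.8], "roll": 0}, {"fingers": 0, "travel": [-0.15, 0, 2], "roll": 0}, {"fingers": 0, "travel": [-0.15, 0, 2.9], "roll": 0}, {"fingers": 0, "travel": [-0.15, 0, 3.4], "roll": 0}, {"fingers": 0, "travel": [-0.15, 0, 3.7], "roll": 0}, {"fingers": 0, "travel": [-0.15, 0, 4], "roll": 0}, {"fingers": 0, "travel": [-0.15, 0, 4.3], "roll": 0}, {"fingers": 0, "travel": [-0.15, 0, 4.5], "roll": 0}, {"fingers": 0, "travel": [-0.15, 0, 4.7], "roll": 0}, {"fingers": 0, "travel": [-0.15, 0, 4.7], "roll": 0}]}}

```text
time_s: 47.5
tcp_pos: [0.4651, -0.027, 0.119]
ee_rot: [[-0.92, -0.393, 0.001], [-0.393, 0.92, -0.001], [-0.0, -0.002, -1.0]]
wrist_force: [-11.0, 2.0, 29.0]
gripper_width: 0.169
```

Run:
```python
from h import *
s=sense();print(s['tcp_pos'],yaw(s),s['wrist_force'],s['moment'])
```

```text
[ 0.46512212 -0.02701211  0.11899809] -156.86356279542 [-11.01501917   2.01745516  28.99876799] [ 0.63329007  3.21120802 -0.07661171]
```

Call:
{"name": "arm_command", "arguments": {"rows": [{"fingers": 33, "travel": [0, 0, -0.5], "roll": 0}, {"fingers": 33, "travel": [0, 0, -0.5], "roll": 0}, {"fingers": 33, "travel": [0, 0, -0.5], "roll": 0}, {"fingers": 33, "travel": [0, 0, -0.5], "roll": 0}, {"fingers": 33, "travel": [0, 0, -2], "roll": 0}, {"fingers": 33, "travel": [0, 0, -5], "roll": 0}, {"fingers": 33, "travel": [0, 0, -9], "roll": 0}, {"fingers": 33, "travel": [0, 0, -9], "roll": 0}, {"fingers": 33, "travel": [0, 0, -9], "roll": 0}]}}

```text
time_s: 48.4
tcp_pos: [0.4649, -0.0265, 0.2052]
ee_rot: [[-0.92, -0.391, 0.001], [-0.391, 0.92, 0.001], [-0.001, 0.0, -1.0]]
wrist_force: [-1.1, -1.2, -0.5]
gripper_width: 0.328
```

Run:
```python
from h import *
s,p,d,c=shot('wrist');print(s['time_s'],s['tcp_pos'],yaw(s),s['gripper_width']);seated(s,p,d,c,3)
S,p,d,c=shot('side')
P=cloud(d,c);print([(np.round(r['position'],3).tolist(),round(r['p'],2)) for r in search_frame('side','plate')])
cv2.imwrite('pics/s3.png',p[:,:,::-1])
try: print('bar',bar(P,.054,(.494,.337)))
except Exception as e: print(e)
go(s,[.49,.335,.2],-187)
```

```text
48.4 [ 0.464888   -0.0265165   0.20517689] -156.98222611783908 0.3280841097445325
3 -0.046 -0.032 308 [0.1265 0.1277]
3 -0.014 -0.002 285 [0.1238 0.1254]
3 -0.002 0.014 407 [0.1238 0.1254]
3 0.033 0.038 150 [0.1259 0.1274]
a-range [-0.0585072   0.04054413]
[([0.531, -0.069, 0.093], 0.28)]
bar ((0.0, 0.0), (0.0, 0.0), 90.0, 0)
travel [-16.45, 32.29, 0.55] roll 30.0 j6 pred -147
```

View pics/s3.png

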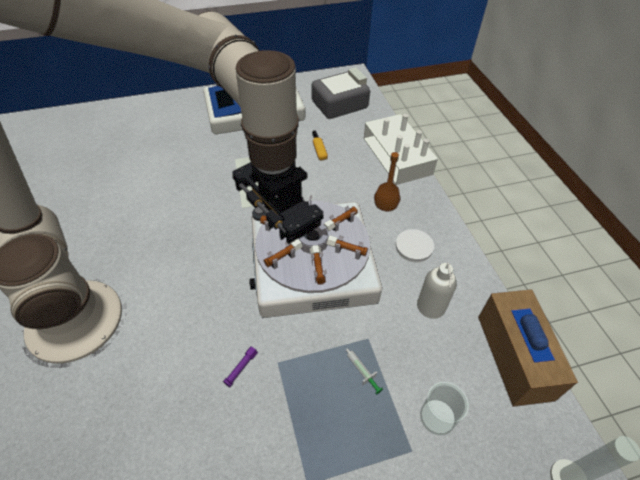

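All five tubes sit on the deck (cap tops 0.1265 and body crests 0.1238, as expected), and the mat holds only the syringe. Now I'll look for the plate.

Call:
{"name": "arm_command", "arguments": {"rows": [{"fingers": 45, "travel": [-1, 2.2, -2], "roll": 3}, {"fingers": 45, "travel": [-2.8, 6.4, -4], "roll": 6}, {"fingers": 45, "travel": [-4.6, 10.5, -6], "roll": 10}, {"fingers": 45, "travel": [-6.4, 14.6, -7.5], "roll": 13}, {"fingers": 45, "travel": [-8.2, 18.7, -7.5], "roll": 17}, {"fingers": 45, "travel": [-10, 22.8, -7.5], "roll": 21}, {"fingers": 45, "travel": [-12, 27, -7.5], "roll": 25}, {"fingers": 45, "travel": [-14.6, 33, -7.5], "roll": 30}, {"fingers": 45, "travel": [-14.6, 33, -7.5], "roll": 30}, {"fingers": 45, "travel": [-14.6, 33, -7.5], "roll": 30}]}}

```text
time_s: 49.55
tcp_pos: [0.4695, 0.3358, 0.2776]
ee_rot: [[-0.993, 0.118, -0.003], [0.118, 0.993, -0.003], [0.002, -0.003, -1.0]]
wrist_force: [-0.0, -0.5, -0.4]
gripper_width: 0.453
```

Run:
```python
from h import *
s,p,d,c=shot('wrist');print(s['time_s'],s['tcp_pos'],yaw(s))
b=bar(cloud(d,c),.054,(.494,.337));print(b);go(s,[*b[0],.13],b[2])
```

```text
49.55 [0.46945336 0.33581858 0.27760521] 173.2249731317555
((0.5174161791801453, 0.32246533036231995), (0.015603176318109035, 0.05948944762349129), 172.70481872558594, 771)
travel [-4.95, -0.71, 14.75] roll 0.5 j6 pred -145
```

The plate has been knocked to (0.517, 0.322). I'll hover over it and measure again.

Call:
{"name": "arm_command", "arguments": {"rows": [{"fingers": 45, "travel": [-1.7, -0.2, 5], "roll": 0.5}, {"fingers": 45, "travel": [-3.4, -0.5, 10], "roll": 0.5}, {"fingers": 45, "travel": [-5, -0.7, 14], "roll": 0.5}, {"fingers": 45, "travel": [-5, -0.7, 17], "roll": 0.5}, {"fingers": 45, "travel": [-5, -0.7, 18.5], "roll": 0.5}, {"fingers": 45, "travel": [-5, -0.7, 18.5], "roll": 0.5}, {"fingers": 45, "travel": [-5, -0.7, 18.5], "roll": 0.5}]}}

```text
time_s: 50.3
tcp_pos: [0.5192, 0.32, 0.0957]
ee_rot: [[-0.991, 0.131, 0.0], [0.131, 0.991, -0.0], [-0.0, -0.0, -1.0]]
wrist_force: [0.4, -0.0, 0.7]
gripper_width: 0.452
```

Run:
```python
from h import *
s,p,d,c=shot('wrist');print(s['time_s'],s['tcp_pos'],yaw(s))
P=cloud(d,c);b=bar(P,.054,(.517,.322));print(b);go(s,[*b[0],.0395],b[2])
m=abs(P[...,2]-.054)<.004;m&=np.hypot(P[...,0]-.517,P[...,1]-.322)<.1
L=((P[m]-s['tcp_pos'])@np.array(s['ee_rot']));print(L.min(0),L.max(0))
```

```text
50.3 [0.51923859 0.32000206 0.09568161] 172.49070412807748
((0.5178481936454773, 0.32215267419815063), (0.01574110984802246, 0.0601358562707901), 173.33193969726562, 2641)
travel [0.17, 0.2, 5.62] roll -0.8 j6 pred -144
[-0.02835915 -0.0058496   0.03913062] [0.03176913 0.010152   0.04554763]
```

Call:
{"name": "arm_command", "arguments": {"rows": [{"fingers": 45, "travel": [0.17, 0.2, 2], "roll": -0.8}, {"fingers": 45, "travel": [0.17, 0.2, 4.5], "roll": -0.8}, {"fingers": 45, "travel": [0.17, 0.2, 5.6], "roll": -0.8}, {"fingers": 45, "travel": [0.17, 0.2, 5.6], "roll": -0.8}, {"fingers": 0, "travel": [0.17, 0.2, 5.6], "roll": -0.8}, {"fingers": 0, "travel": [0.17, 0.2, 5.6], "roll": -0.8}, {"fingers": 0, "travel": [0.17, 0.2, 5.6], "roll": -0.8}, {"fingers": 0, "travel": [0.17, 0.2, 5.6], "roll": -0.8}, {"fingers": 0, "travel": [0.17, 0.2, 5.6], "roll": -0.8}, {"fingers": 0, "travel": [0.17, 0.2, 5.6], "roll": -0.8}]}}

```text
time_s: 51.35
tcp_pos: [0.5177, 0.3236, 0.0399]
ee_rot: [[-0.993, 0.116, 0.001], [0.116, 0.993, 0.001], [-0.001, 0.001, -1.0]]
wrist_force: [-1.2, -0.7, 3.4]
gripper_width: 0.183
```

Run:
```python
from h import *
s,p,d,c=shot('wrist');print(s['time_s'],s['tcp_pos'],yaw(s),s['gripper_width'],s['wrist_force'])
P=cloud(d,c);L=((P-s['tcp_pos'])@np.array(s['ee_rot']))
m=(abs(P[...,2]-.054)<.004)&(abs(L[...,1])<.012)&(abs(L[...,0])<.05);print(m.sum(),L[m].min(0),L[m].max(0))
go(s,[.5415,.006,.2],-187)
```

```text
51.35 [0.51767804 0.32357804 0.03986766] 173.3527266170477 0.1825507876885803 [-1.16376947 -0.66048047  3.39331907]
3533 [-0.03046354 -0.01192002 -0.01809005] [ 0.02977685  0.01196666 -0.01012974]
travel [-6.06, -31.26, -16.03] roll 0.4 j6 pred -115
```

Call:
{"name": "arm_command", "arguments": {"rows": [{"fingers": 0, "travel": [0, 0, -3], "roll": 0}, {"fingers": 0, "travel": [0, 0, -7.5], "roll": 0}, {"fingers": 0, "travel": [0, 0, -12], "roll": 0}, {"fingers": 0, "travel": [-0.3, -1.5, -16], "roll": 0}, {"fingers": 0, "travel": [-1.2, -6, -18], "roll": 0}, {"fingers": 0, "travel": [-2, -10.5, -18], "roll": 0}, {"fingers": 0, "travel": [-2.9, -15, -18], "roll": 0}, {"fingers": 0, "travel": [-3.8, -19.5, -18], "roll": 0.2}, {"fingers": 0, "travel": [-4.6, -24, -18], "roll": 0.4}, {"fingers": 0, "travel": [-5.5, -28.5, -18], "roll": 0.4}]}}

```text
time_s: 52.4
tcp_pos: [0.5379, 0.0321, 0.2181]
ee_rot: [[-0.992, 0.123, -0.002], [0.123, 0.992, 0.0], [0.002, -0.0, -1.0]]
wrist_force: [1.4, 0.8, -1.5]
gripper_width: 0.181
```

Call:
{"name": "arm_command", "arguments": {"rows": [{"fingers": 0, "travel": [-0.56, -2.76, 1], "roll": 0}, {"fingers": 0, "travel": [-0.56, -2.76, 2], "roll": 0}, {"fingers": 0, "travel": [-0.56, -2.76, 2], "roll": 0}, {"fingers": 0, "travel": [-0.56, -2.76, 2], "roll": 0}]}}

```text
time_s: 52.8
tcp_pos: [0.5409, 0.0063, 0.1985]
ee_rot: [[-0.992, 0.122, -0.001], [0.122, 0.992, -0.0], [0.001, -0.0, -1.0]]
wrist_force: [0.6, 0.2, -1.0]
gripper_width: 0.185
```

Run:
```python
from h import *
s,p,d,c=shot('wrist');print(s['time_s'],s['tcp_pos'],yaw(s),s['gripper_width'],s['wrist_force'])
P=cloud(d,c);L=((P-s['tcp_pos'])@np.array(s['ee_rot']))
m=(L[...,2]>-.02)&(L[...,2]<-.008)&(abs(L[...,1])<.012)&(abs(L[...,0])<.05);print(m.sum(),L[m].min(0),L[m].max(0))
go(s,[.542,.006,.175],-187)
```

```text
52.8 [0.54086165 0.00625874 0.19846988] 172.96803304793096 0.18462303456177004 [ 0.59744569  0.24070351 -1.00296401]
3694 [-0.02972361 -0.01193266 -0.01998077] [ 0.02993776  0.01198812 -0.00801531]
travel [-0.12, -0.01, 2.35] roll -0.0 j6 pred -115
```

Call:
{"name": "arm_command", "arguments": {"rows": [{"fingers": 0, "travel": [-0.12, 0, 1.5], "roll": 0}, {"fingers": 0, "travel": [-0.12, 0, 3], "roll": 0}, {"fingers": 0, "travel": [-0.12, 0, 3.5], "roll": 0}, {"fingers": 0, "travel": [-0.12, 0, 3.8], "roll": 0}, {"fingers": 0, "travel": [-0.12, 0, 4.0], "roll": 0}, {"fingers": 0, "travel": [-0.12, 0, 4.0], "roll": 0}]}}

```text
time_s: 53.45
tcp_pos: [0.5429, 0.006, 0.1599]
ee_rot: [[-0.992, 0.122, 0.002], [0.122, 0.992, 0.0], [-0.002, 0.0, -1.0]]
wrist_force: [0.1, -0.8, -1.4]
gripper_width: 0.181
```

Call:
{"name": "arm_command", "arguments": {"rows": [{"fingers": 0, "travel": [0, 0, 0.3], "roll": 0}, {"fingers": 0, "travel": [0, 0, 0.6], "roll": 0}, {"fingers": 0, "travel": [0, 0, 0.85], "roll": 0}, {"fingers": 0, "travel": [0, 0, 1], "roll": 0}, {"fingers": 0, "travel": [0, 0, 1.05], "roll": 0}, {"fingers": 0, "travel": [0, 0, 1.05], "roll": 0}]}}

```text
time_s: 54.05
tcp_pos: [0.5432, 0.0059, 0.1508]
ee_rot: [[-0.993, 0.122, 0.003], [0.122, 0.993, 0.0], [-0.003, 0.001, -1.0]]
wrist_force: [-2.4, 2.0, 10.4]
gripper_width: 0.179
```

Call:
{"name": "arm_command", "arguments": {"rows": [{"fingers": 0, "travel": [0, 0, 0], "roll": 7}, {"fingers": 0, "travel": [0, 0, 0], "roll": 14}, {"fingers": 0, "travel": [0, 0, 0], "roll": 21}, {"fingers": 0, "travel": [0, 0, 0], "roll": 28}, {"fingers": 0, "travel": [0, 0, 0], "roll": 35}, {"fingers": 0, "travel": [0, 0, 0], "roll": 42}, {"fingers": 0, "travel": [0, 0, 0], "roll": 49}, {"fingers": 0, "travel": [0, 0, 0], "roll": 55}, {"fingers": 0, "travel": [0, 0, 0], "roll": 59}, {"fingers": 0, "travel": [0, 0, 0], "roll": 60.5}]}}

```text
time_s: 55.05
tcp_pos: [0.5442, 0.0058, 0.1508]
ee_rot: [[-0.381, 0.925, 0.005], [0.925, 0.381, 0.0], [-0.002, 0.005, -1.0]]
wrist_force: [-0.7, 1.0, 8.8]
gripper_width: 0.179
```

Run:
```python
from h import *
s=sense();print(s['time_s'],s['tcp_pos'],yaw(s),s['gripper_width'],s['wrist_force'],s['moment'],np.round(s['joints'],1))
```

```text
55.05 [0.54419581 0.00575873 0.15079284] 112.39777305953837 0.17902875106071084 [-0.72359318  0.97526898  8.75601459] [0.15433157 0.22985137 0.04457989] [ 1.770e+01  1.850e+01 -1.790e+01  1.000e-01 -5.330e+01 -1.754e+02]
```

Call:
{"name": "arm_command", "arguments": {"rows": [{"fingers": 0, "travel": [0, 0, -0.2], "roll": 0}, {"fingers": 0, "travel": [0, 0, -0.4], "roll": 0}, {"fingers": 0, "travel": [0, 0, -0.6], "roll": 0}, {"fingers": 0, "travel": [0, 0, -0.8], "roll": 0}, {"fingers": 0, "travel": [0, 0, -0.8], "roll": 0}]}}

```text
time_s: 55.55
tcp_pos: [0.5436, 0.0058, 0.1559]
ee_rot: [[-0.381, 0.924, 0.003], [0.924, 0.381, 0.001], [-0.0, 0.003, -1.0]]
wrist_force: [5.3, -0.6, -3.1]
gripper_width: 0.182
```

Call:
{"name": "arm_command", "arguments": {"rows": [{"fingers": 0, "travel": [0, 0, 0.2], "roll": 0}, {"fingers": 45, "travel": [0, 0, 0.2], "roll": 0}, {"fingers": 45, "travel": [0, 0, 0.2], "roll": 0}, {"fingers": 45, "travel": [0, 0, 0.2], "roll": 0}, {"fingers": 45, "travel": [0, 0, 0.2], "roll": 0}, {"fingers": 45, "travel": [0, 0, -2], "roll": 0}, {"fingers": 45, "travel": [0, 0, -4], "roll": 0}, {"fingers": 45, "travel": [0, 0, -4], "roll": 0}, {"fingers": 45, "travel": [0, 0, -4], "roll": 0}]}}

```text
time_s: 56.45
tcp_pos: [0.5418, 0.0057, 0.1964]
ee_rot: [[-0.381, 0.924, -0.0], [0.924, 0.381, 0.001], [0.001, -0.0, -1.0]]
wrist_force: [-0.6, -0.2, -0.5]
gripper_width: 0.452
```

Run:
```python
from h import *
s,p,d,c=shot('wrist');print(s['time_s'],s['tcp_pos'],yaw(s),s['gripper_width'])
P=cloud(d,c);print(bar(P,.17,(.542,.006)));m=(abs(P[...,2]-.17)<.006)&(np.hypot(P[...,0]-.542,P[...,1]-.006)<.05);print('bar top',np.median(P[m][:,2]))
m=(abs(P[...,2]-.138)<.006)&(np.hypot(P[...,0]-.542,P[...,1]-.006)<.05);print('disc',np.median(P[m][:,2]),m.sum())
cv2.imwrite('pics/w11.png',p[:,:,::-1])
for r in search_frame('wrist','start_top')[:2]: print(r)
hsv=cv2.cvtColor(p,cv2.COLOR_RGB2HSV)
m=(abs(P[...,2]-.093)<.006)&(np.hypot(P[...,0]-.443,P[...,1]-.131)<.03)&(hsv[...,2]>70)&(hsv[...,2]<190)
q=P[m];print('btn',m.sum(),np.nanmedian(q,0),q[:,:2].min(0) if len(q) else '',q[:,:2].max(0) if len(q) else '')
```

```text
56.45 [0.54184493 0.00568414 0.19636216] 112.41496992153746 0.45175965998558815
((0.5428701043128967, 0.004803908988833427), (0.01592588610947132, 0.05928238481283188), 111.82262229919434, 2993)
bar top 0.1701991717525095
disc 0.13861682189938207 14703
{'position': [0.4468, 0.1318, 0.0955], 'p': 0.8}
btn 966 [0.44646126 0.12688372 0.09593591] [0.42669558 0.11299089] [0.46212379 0.14139842]
```

View pics/w11.png

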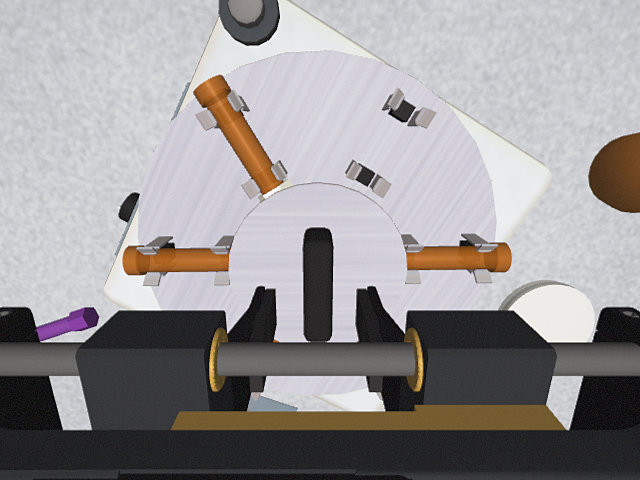

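The plate is locked: bar top 0.1702 and angle -61° relative to the shaker, the same height as at the start. The button is at (247,8). I'll fix its position from the saved pictures.

Run:
```python
from h import *
for f in ('w2','w4'):
    z=np.load(f+'.npz',allow_pickle=True);c=cam('wrist',z['s'].item());P=cloud(z['d'],c);p=z['p']
    v=cv2.cvtColor(p,cv2.COLOR_RGB2HSV)[...,2]
    m=((np.hypot(P[...,0]-.444,P[...,1]-.131)<.022)&(v>95)&(v<175)).astype(np.uint8)
    n,l,st,ce=cv2.connectedComponentsWithStats(m);i=1+np.argmax(st[1:,4])
    Z=P[l==i][:,2];print(f,st[i],ce[i],np.percentile(Z,[5,50,95]),ray(*ce[i],.092,c))
    r=(np.hypot(P[...,0]-.445,P[...,1]-.131)<.02)&(v<70);print('ring z',np.percentile(P[r][:,2],[5,50,95]))
s=sense();go(s,[.445,.131,.14],-187)
```

```text
w2 [433 170  20  21 319] [442.62068966 180.06896552] [0.0946767  0.09648194 0.09778549] [0.44529576 0.13262899 0.092     ]
ring z [0.08123487 0.0858257  0.09480955]
w4 [445 220  22  21 362] [455.67127072 230.19889503] [0.09498355 0.09640194 0.09767434] [0.44572565 0.13265338 0.092     ]
ring z [0.0803692  0.08617987 0.0946591 ]
travel [15.27, -4.11, 5.56] roll -60.6 j6 pred -134
```

Call:
{"name": "arm_command", "arguments": {"rows": [{"fingers": 0, "travel": [2, -0.5, -1], "roll": -8}, {"fingers": 0, "travel": [4, -1, -1], "roll": -16}, {"fingers": 0, "travel": [6, -1.6, -1], "roll": -24}, {"fingers": 0, "travel": [8, -2.1, -1], "roll": -32}, {"fingers": 0, "travel": [10, -2.7, 0], "roll": -40}, {"fingers": 0, "travel": [12.5, -3.3, 1], "roll": -48}, {"fingers": 0, "travel": [15.4, -4.07, 3], "roll": -56}, {"fingers": 0, "travel": [15.4, -4.07, 5], "roll": -60.6}, {"fingers": 0, "travel": [15.4, -4.07, 7.5], "roll": -60.6}, {"fingers": 0, "travel": [15.4, -4.07, 7.5], "roll": -60.6}]}}

```text
time_s: 57.55
tcp_pos: [0.443, 0.131, 0.1181]
ee_rot: [[-0.993, 0.122, -0.008], [0.122, 0.993, -0.005], [0.007, -0.006, -1.0]]
wrist_force: [-0.9, 0.0, -0.1]
gripper_width: 0.005
```

Call:
{"name": "arm_command", "arguments": {"rows": [{"fingers": 0, "travel": [0, 0, 0], "roll": 0}, {"fingers": 0, "travel": [0, 0, 0], "roll": 0}, {"fingers": 0, "travel": [0, 0, 0], "roll": 0}]}}

```text
time_s: 57.85
tcp_pos: [0.4466, 0.1327, 0.1226]
ee_rot: [[-0.993, 0.122, 0.002], [0.122, 0.993, 0.001], [-0.002, 0.001, -1.0]]
wrist_force: [0.8, 0.3, 0.2]
gripper_width: 0.005
```

Call:
{"name": "arm_command", "arguments": {"rows": [{"fingers": 0, "travel": [0.1, 0, 1], "roll": 0}, {"fingers": 0, "travel": [0.1, 0, 1.8], "roll": 0}, {"fingers": 0, "travel": [0.1, 0, 2.1], "roll": 0}, {"fingers": 0, "travel": [0.1, 0, 2.4], "roll": 0}, {"fingers": 0, "travel": [0.1, 0, 2.6], "roll": 0}, {"fingers": 0, "travel": [0.1, 0, 2.6], "roll": 0}]}}

```text
time_s: 58.45
tcp_pos: [0.4454, 0.1328, 0.1007]
ee_rot: [[-0.993, 0.119, 0.002], [0.119, 0.993, -0.001], [-0.002, -0.001, -1.0]]
wrist_force: [-14.9, -1.7, 41.4]
gripper_width: 0.005
```

Call:
{"name": "arm_command", "arguments": {"rows": [{"fingers": 0, "travel": [0, 0, -0.2], "roll": 0}, {"fingers": 0, "travel": [0, 0, -0.35], "roll": 0}, {"fingers": 0, "travel": [0, 0, -0.35], "roll": 0}, {"fingers": 0, "travel": [0, 0, -0.35], "roll": 0}]}}

```text
time_s: 58.85
tcp_pos: [0.4452, 0.1327, 0.1012]
ee_rot: [[-0.993, 0.12, 0.001], [0.12, 0.993, -0.0], [-0.001, 0.0, -1.0]]
wrist_force: [-6.9, 0.1, 18.2]
gripper_width: 0.006
```

Call:
{"name": "arm_command", "arguments": {"rows": [{"fingers": 0, "travel": [0, 0, -0.2], "roll": 0}, {"fingers": 0, "travel": [0, 0, -0.3], "roll": 0}, {"fingers": 0, "travel": [0, 0, -0.3], "roll": 0}]}}

```text
time_s: 59.15
tcp_pos: [0.4451, 0.1327, 0.1023]
ee_rot: [[-0.993, 0.121, 0.001], [0.121, 0.993, 0.0], [-0.001, 0.0, -1.0]]
wrist_force: [-1.4, -0.4, 3.9]
gripper_width: 0.005
```

Call:
{"name": "arm_command", "arguments": {"rows": [{"fingers": 0, "travel": [0, 0, -0.2], "roll": 0}, {"fingers": 0, "travel": [0, 0, -0.3], "roll": 0}, {"fingers": 0, "travel": [0, 0, -0.3], "roll": 0}]}}

```text
time_s: 59.45
tcp_pos: [0.4451, 0.1327, 0.1051]
ee_rot: [[-0.993, 0.121, 0.0], [0.121, 0.993, 0.0], [-0.0, 0.0, -1.0]]
wrist_force: [0.0, 0.1, 2.6]
gripper_width: 0.006
```

The force profile fits the button spring (2.6 N rising to 3.9 N) and then a hard stop about 6 mm below the measured top of 0.096, so the button was right down. Letting go and backing off.

Call:
{"name": "arm_command", "arguments": {"rows": [{"fingers": 0, "travel": [0, 0, -1], "roll": 0}, {"fingers": 0, "travel": [0, 0, -5], "roll": 0}, {"fingers": 0, "travel": [0, 0, -10], "roll": 0}, {"fingers": 0, "travel": [4, 1, -15], "roll": 0}, {"fingers": 0, "travel": [5, 4, -18], "roll": 0}, {"fingers": 0, "travel": [5, 8, -18], "roll": 0}, {"fingers": 0, "travel": [4, 12, -18], "roll": 0}, {"fingers": 0, "travel": [3, 16, -18], "roll": 0}, {"fingers": 0, "travel": [3, 18, -18], "roll": 0}, {"fingers": 0, "travel": [3, 18, -18], "roll": 0}]}}

```text
time_s: 60.45
tcp_pos: [0.4367, 0.3165, 0.2838]
ee_rot: [[-0.993, 0.12, -0.002], [0.12, 0.993, -0.002], [0.002, -0.002, -1.0]]
wrist_force: [0.4, -0.5, 0.5]
gripper_width: 0.009
```

Run:
```python
from h import *
s=sense();print(s['time_s'],s['tcp_pos'],s['wrist_force'])
s,p,d,c=shot('side');cv2.imwrite('pics/s4.png',cv2.resize(p[130:420,200:500,::-1],None,fx=2,fy=2))
P=cloud(d,c);print('side bar',bar(P,.17,(.542,.006)))
s,p,d,c=shot('top');P=cloud(d,c);print('top bar',bar(P,.17,(.542,.006)))
for k in (0,2,3,4,5):
    seated(s,p,d,c,k)
m=np.hypot(P[...,0]-.4455,P[...,1]-.1325)<.008;print('btn z',np.nanmedian(P[m][:,2]))
```

```text
60.45 [0.43673372 0.31653942 0.2837931 ] [ 0.42151407 -0.46401442  0.46975505]
side bar ((0.5436484217643738, 0.004942195490002632), (0.015854516997933388, 0.059737127274274826), 111.97678756713867, 175)
top bar ((0.546022355556488, 0.006115548312664032), (0.016417115926742554, 0.05946030840277672), 112.85815811157227, 230)
0 -0.046 -0.032 40 [0.1391 0.1426]
0 -0.014 -0.002 36 [0.1233 0.1276]
0 -0.002 0.014 45 [0.1238 0.1296]
0 0.033 0.038 16 [0.1261 0.129 ]
a-range [-0.058777    0.04180225]
2 -0.046 -0.032 42 [0.1372 0.1417]
2 -0.014 -0.002 33 [0.1236 0.127 ]
2 -0.002 0.014 45 [0.1233 0.1277]
2 0.033 0.038 14 [0.1252 0.1287]
a-range [-0.05903709  0.03657628]
3 -0.046 -0.032 42 [0.1383 0.1419]
3 -0.014 -0.002 35 [0.1236 0.1277]
3 -0.002 0.014 46 [0.1241 0.1286]
3 0.033 0.038 11 [0.1274 0.1294]
a-range [-0.05910862  0.03549078]
4 -0.046 -0.032 41 [0.138  0.1437]
4 -0.014 -0.002 31 [0.1221 0.128 ]
4 -0.002 0.014 44 [0.124  0.1275]
4 0.033 0.038 16 [0.1261 0.1291]
a-range [-0.05916835  0.03721436]
5 -0.046 -0.032 39 [0.1391 0.143 ]
5 -0.014 -0.002 33 [0.1232 0.1295]
5 -0.002 0.014 41 [0.1246 0.1285]
5 0.033 0.038 18 [0.1253 0.1283]
a-range [-0.05635499  0.04148092]
btn z 0.09626827931576687
```

View pics/s4.png

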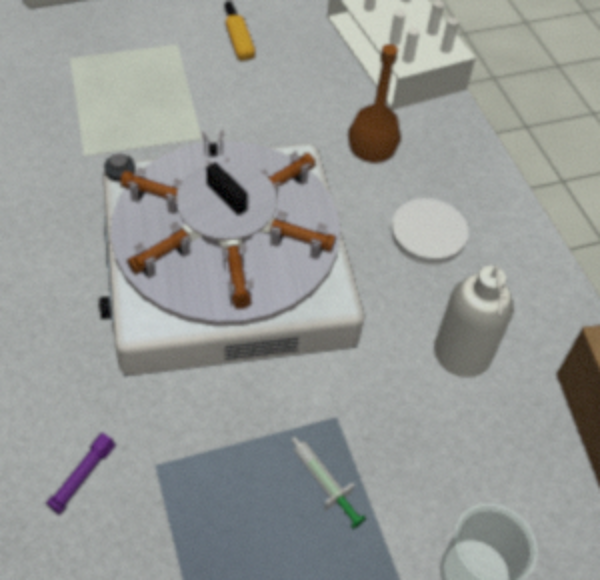

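The picture shows five tubes seated round the locked plate (bar at (228,188)), the button up again, and everything else where it was. Handing in.

```bash
python3 -c "
from station import *
print(finish_job())"
```

```text
the job is handed in; nothing more can be done
None
```

The shaker is loaded and started, and I handed the job in at about 60 s; no verdict is reported.

**What I did:** I took the plate off and set it on the paper sheet. All five amber tubes went into places 0, 2, 3, 4 and 5, caps inward. The plate had been knocked about 3 cm aside, so I found it again, locked it back on, then pressed the start button right down and let go.

**Last checks:**
- **Tubes:** all five sit level at seated height, with cap tops at about 126.5 mm and bodies at about 123.8 mm (116 mm axis).
- **Plate:** the bar top is at 170 mm, the same as at the start. It sits about 60–61° clockwise of the slots, inside the 55–66° notch. I did not turn it hard against the stop because the last joint was near its limit.
- **Button:** it ran about 6 mm on its spring to a hard stop and is up again. Its top measured 96 mm by depth, not the stated 92 mm.
- **Force:** the fingertips briefly reached 41 N at the button's stop, more than needed; the wrist limit is 120 N.
- **Tube by the beaker:** I first gripped it skewed to clear the beaker, set it down 5 cm away on the mat, and regripped it straight.
- **Rest of the bench:** the syringe, purple look-alike and beaker look undisturbed in the last picture.

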